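# Restocking the tea box: bring the cartons, then hold the sprung lid open

### The arm

A 7-joint arm with a two-finger parallel gripper is mounted at the origin on the work surface. World frame = base frame: x ahead of the robot, y to its left, z up, the work surface at z = 0. Lengths are in m, angles in rad, forces in N, time in s.
With the tool pointing down it reaches from about 0.4 to 0.9 m from the base axis. Payload 5.6 kg.
Tool frame: the origin (TCP) lies on the centre line of the jaws, within the pads' length; the fingertips stand 19 mm ahead of it and the grasp point (between the pads) is the TCP; z points along the fingers, y is the direction in which the jaws open and shut (so a half turn about z gives the same grasp; the last joint's range is limited). The gripper opens to 92 mm and grips with 3 to 60 N. Pads are 20 mm wide; open, the fingers measure 128 mm over their backs; the gripper's body (75 mm by 189 mm) begins 69 mm behind the grasp point.
Start: joints at [-1.392, 0.468, -0.012, 1.603, 0.006, 1.071, -0.056], TCP at [0.143, 0.634, 0.234] pointing down, gripper open.
Joint ranges: [-2.53, 2.53], [-0.31, 2.02], [-1.57, 1.55], [0.28, 2.44], [-1.29, 4.43], [0.15, 1.84], [-2.92, 2.92]. Speed limits (rad/s): [2.57, 2.57, 3.14, 3.14, 3.14, 3.14, 3.14].

### API

Orientations are given as a unit quaternion [w, x, y, z].
In Python, from bench import ctrl gives the robot as it stands.
- The arm moves only by the tool arm_command, never from a script. Its argument "rows" is a list of rows, each an object with "hand": the opening in per cent of the stroke, from 0 (shut) to 100 (fully open); "xyz": the shift along the tool's x, y, z in mm, a list of three; "turn": the turn about the tool's z in degrees. A call has 1 to 5 rows; each row shifts and turns the commanded pose from where the row before left it, along the tool's axes as they then stand; what a row does not reach is not made up. A row lasts 1/10 s, in which the tool goes at most 50 mm and 8.59 degrees, less where a joint would pass 70% of its speed; a pose out of reach is approached as far as the arm can. A call is refused whole if a number of a shift passes 50 or a number of a turn 8.59, either way. A call with a gripper value outside its range is refused whole. The fingers move at their own pace and stop on an object; the grip force is fixed at half the most. Time passes only in rows, so rows that do not move let the fingers close. It gives the time, the measured TCP pose, the force and the opening at its end, in the units of the state.
- ctrl.state(): the state, without advancing time (a new reading comes with each control period).
- ctrl.capture(name): name is "scene" or "top"; returns a dict with "img" (384x512x3 uint8, red, green, blue), "depth" (384x512 float32, m along the optical axis (not along the pixel's ray), 0 where there is no reading), "vertical_fov" (degrees; the focal length in pixels is half the picture's height over the tangent of half this angle, whatever the lens; pixels are square), "cx", "cy" (the principal point, pixels), "world_to_cam" (4x4, takes a point from world to camera coordinates). Camera axes: x right, y down, z forward; pixel columns grow to the right and rows downward; lengths in m; the calibration is good to about 2 mm. A picture is of the moment at which its call begins.
- ctrl.close_job(): hands the job in, once; it reports no verdict.
The state is a dict: "clock": time; "joints": joint angles; "dq": joint speeds; "joint_efforts": joint torques, N m; "tcp_pos": TCP position; "tcp_rot": TCP orientation; "contact_force": force on the tool from outside, world axes, zero at the start; "wrist_torque": the same for the moment, N m; "finger_gap": opening from 0.0 (shut) to 1.0 (fully open).
Only numpy, scipy, OpenCV 4.12 (cv2) and the standard library are available. Lean on these libraries where they do the work, as an engineer would, in place of code of your own. Each camera call takes 0.05 s, during which the arm holds its last target. There are 200 camera calls.

### The job

I am about to restock the tea box and need a third hand: lift the two sealed tea cartons out of the dispenser's catch tray and set them down side by side on the floor of the grey tote, without dropping them. Then press the orange button at the front of the tea box so that its lid springs ajar, raise the lid to 60 degrees open from its closed position and finish still holding it there, steady, because it springs back as soon as it is let go. Do not push or knock over anything else on the table.

Things in the scene. Friction and masses are not known exactly. Their poses are not given: they have to be found in the camera images.
- carton_a_mid (a point): Centre (half-way up) of the green sealed tea carton: a rigid cardboard block 46 mm along its x, 76 mm along its y, 40 mm high along its z, about 60 g, with a white paper label on top. It lies flat in the dispenser's catch tray and is easiest taken from above across its 46 mm width.
- carton_b_mid (a point): Centre (half-way up) of the yellow sealed tea carton, the same size, weight and axes as the green one; also in the catch tray.
- tray_floor (a point): Centre of the floor's upper face in the dispenser's black catch tray, 4 mm above the table. Inside the tray is 242 mm along x and 152 mm along y, open above, rims 22 mm above this point, walls 4 mm. Fixed. The dispenser, a white cabinet 340 mm wide and 360 mm tall, stands on the tray's -y side, its front 82 mm from this point; an outlet hood juts 24 mm from it, 108 mm above this point.
- tote: Open grey plastic tote, fixed to the table, 250 mm along its x, 170 mm along its y, 60 mm tall, walls and floor 4 mm thick; origin at the centre of its underside, so its inner floor is 4 mm above the origin and its rim 60 mm above it.
- tea_box: White plastic tea box, fixed to the table, 160 mm deep along its x, 240 mm wide along its y, 100 mm tall; origin at the centre of its underside. Its front is its -x side, towards the robot; the lid is hinged along the top of its +x side. Latched shut, the lid cannot be pulled open: the button must be pressed first.
- tea_lid: Blue-grey lid with its handle, about 220 g; origin on the hinge (80 mm behind the box's origin, 103 mm up), x and y along the lid plate, z normal to it (up when closed). Plate 6 mm thick, reaching 165 mm forward (-x) of the hinge. At its front stands a black D-handle: a round bar 12 mm thick along y, 72 mm free between its two legs; the nearest solid below the bar's centre is 31 mm down.
- lid_handle (a point): Middle of the D-handle's round bar: in the lid's frame 180 mm forward (-x) of the hinge, 30 mm to +y, 37 mm up (+z). It travels with the lid on a circle of 184 mm radius about the hinge. The bar can be pinched from above across its 12 mm thickness (fingers before and behind it) and turns between the fingers as the lid swings.
- lid_hinge (a point): Point on the lid's hinge line midway along it, fixed to the box. The hinge axis runs along the box's y.
- lid_angle (a joint): Opening of the lid in rad: 0 closed, growing as its front rises; 60 degrees = 1.047; stop at 1.75. Latched it reads about 0.006. Pressing the button lets a plunger push it to about 0.157 (ajar), where it stays. Above that a closing spring and its weight pull it back: about 3 to 5 N upward at the handle bar raises or holds it; let go, it drops back to ajar or shut.
- button_top (a point): Middle of the top of the orange press button, a flat pad 34 mm wide (y), with 18 mm of it before this point and 27 mm behind, at the box's front: 84 mm above the table, 133 mm before the box's origin (-x), 85 mm to its -y side. It goes down about 10 mm and takes about 4 N. Its orange latch arm stands 27 mm behind this point, 42 mm taller than the pad.
- button (a joint): How far the press button has rocked down, in radians: 0 at rest, 0.24 fully pressed (about 10 mm at the middle of the pad); it releases the lid at about 0.12 to 0.18 and springs back up when let go.
- kettle: Round aluminium kettle, 180 mm across and 180 mm tall over its raised bail handle, standing on a round cork trivet at the back; origin at the centre of its underside. To be left alone.
- bowl_a: Larger wooden bowl, 150 mm across, 55 mm tall; origin at the centre of its underside. To be left alone.
- bowl_b: Smaller wooden bowl, 124 mm across, 45 mm tall; origin at the centre of its underside. To be left alone.
- tea_jar: Amber glass tea jar, 80 mm across, 105 mm tall; origin at the centre of its underside. To be left alone.
- creamer: White ceramic creamer, 74 mm across, 84 mm tall, with a side handle; origin at the centre of its underside. To be left alone.
- mug: Blue ceramic mug, 80 mm across, 92 mm tall, with a side handle; origin at the centre of its underside. To be left alone.
- tongs: Steel serving tongs lying flat on the table, 230 mm long along their x, 50 mm wide, 17 mm high; origin under their middle. To be left alone.
Not all that is in view belongs to the job. Of the things shaped like the part that bears carton_a_mid, the green one is meant. Of the things that look like the part that bears carton_b_mid, the largest one is meant.

How it is judged:
On the way, in this order (a step that is already met when the one before it is completed fails the run):
1. both cartons lie in the tote on its floor, let go, with the tea box still shut (x of carton_a_mid in the frame of tote between -0.115 and 0.115 m and y of carton_a_mid in the frame of tote between -0.075 and 0.075 m and z of carton_a_mid in the frame of tote between 0 and 0.052 m and x of carton_b_mid in the frame of tote between -0.115 and 0.115 m and y of carton_b_mid in the frame of tote between -0.075 and 0.075 m and z of carton_b_mid in the frame of tote between 0 and 0.052 m and linear speed of each of carton_a, carton_b below 0.05 m/s and contact force between the fingers and carton_a below 0.1 N and contact force between the fingers and carton_b below 0.1 N and value of joint lid_angle below 0.05 rad), for 0.2 s.
2. the button has been pressed and the lid has sprung ajar (value of joint lid_angle above 0.1 rad), for 0.1 s.
3. the fingers hold the lid steady at 60 degrees open (within 8 degrees) (value of joint lid_angle between 0.908 and 1.187 rad and velocity of joint lid_angle between -0.1 and 0.1 rad/s and contact force between the fingers and tea_lid above 0.5 N), for 0.5 s.
At the end, for the whole second after the job is handed in: The program ends holding: lid steady at 60 degrees open (within 8), carried by the fingers (over 0.5 N) and nothing else; both cartons at rest on the tote's floor (centres inside its walls, under 52 mm above its underside); every bystander within 30 mm of its start (all of step 3 and contact force between each of kettle, bowl_a, bowl_b, tea_jar, creamer, mug, tongs, carton_a, carton_b and tea_lid below 0.2 N and x of carton_a_mid in the frame of tote between -0.115 and 0.115 m and y of carton_a_mid in the frame of tote between -0.075 and 0.075 m and z of carton_a_mid in the frame of tote between 0 and 0.052 m and x of carton_b_mid in the frame of tote between -0.115 and 0.115 m and y of carton_b_mid in the frame of tote between -0.075 and 0.075 m and z of carton_b_mid in the frame of tote between 0 and 0.052 m and linear speed of each of carton_a, carton_b below 0.05 m/s and distance of each of kettle, bowl_a, bowl_b, tea_jar, creamer, mug, tongs from where it was at the start of the episode below 0.03 m); the arm keeps its last pose, push and grip.
It fails at once if a bystander (kettle, bowl, jar, creamer, mug, tongs) is pushed more than 30 mm (distance of any of kettle, bowl_a, bowl_b, tea_jar, creamer, mug, tongs from where it was at the start of the episode above 0.03 m).
It fails at once if a bystander is tipped over (angle between any of kettle, bowl_a, bowl_b, tea_jar, creamer, mug, tongs's own z axis and vertical above 0.35 rad).
It fails at once if a carton is dropped or thrown (moves faster than 0.8 m/s out of the fingers) ((linear speed of carton_a above 0.8 m/s and contact force between the fingers and carton_a below 0.05 N) or (linear speed of carton_b above 0.8 m/s and contact force between the fingers and carton_b below 0.05 N)).
It also fails if it takes over 72 s, if anything falls off the work surface, if the arm or the gripper's body presses on something with over 40 N, if the wrist force passes 120 N, or if a joint passes its speed limit or range.

## Working session

There is one attempt and no reset: what is moved stays moved. The work goes in short steps, Python scripts to look and compute and a tool call to move; the robot and the scene stay as the last step left them, time stands still between calls to the robot, and variables do not carry over. Pictures are saved under pics/ and viewed, about 8 in all and at most 12, crops included, and the job is handed in when it is done.

Besides the shell and the picture viewer there is one more tool, called after "Emit:" as name(argument=value, ...) on one line, values as JSON. arm_command: Moves the arm, as the interface text tells. Its arguments: {"type":"object","properties":{"rows":{"type":"array"}},"required":["rows"]}

```bash
ls; mkdir -p pics; cat > h.py <<'E'
import numpy as np,cv2
from bench import ctrl
def cap(n,tag):
    c=ctrl.capture(n); cv2.imwrite(f'pics/{tag}.png',cv2.resize(c['img'][:,:,::-1],None,fx=1.5,fy=1.5)); np.savez(f'{tag}.npz',**c); return c
def pt(c,u,v):
    f=c['img'].shape[0]/2/np.tan(np.radians(float(c['vertical_fov']))/2)
    d=c['depth'][int(v),int(u)]
    p=np.array([(u-c['cx'])/f*d,(v-c['cy'])/f*d,d,1]); return (np.linalg.inv(c['world_to_cam'])@p)[:3]
def cloud(c):
    f=c['img'].shape[0]/2/np.tan(np.radians(float(c['vertical_fov']))/2); d=c['depth']
    v,u=np.mgrid[:d.shape[0],:d.shape[1]]
    P=np.stack([(u-c['cx'])/f*d,(v-c['cy'])/f*d,d,np.ones_like(d)],-1)
    return (P@np.linalg.inv(c['world_to_cam']).T)[...,:3]
E
python3 - <<'E'
from h import *
for n in('scene','top'):
    c=cap(n,n+'0'); print(n,c['vertical_fov'],c['cx'],c['cy'],np.round(c['world_to_cam'],3).tolist())
print(ctrl.state())
E
```

```text
pics
scene 53.53646693994813 263.9048346870378 187.6782135322706 [[0.762, 0.647, -0.005, -0.368], [0.397, -0.474, -0.786, -0.141], [-0.511, 0.597, -0.618, 1.418], [0.0, 0.0, 0.0, 1.0]]
top 44.076670427089574 262.6100337069864 189.8940694342826 [[0.018, -1.0, -0.016, -0.032], [-0.986, -0.015, -0.167, 0.506], [0.167, 0.019, -0.986, 1.389], [0.0, 0.0, 0.0, 1.0]]
{'clock': 0.1, 'joints': array([-1.39201543,  0.46830169, -0.01157869,  1.60352753,  0.00601593,
        1.07143297, -0.05630935]), 'dq': array([-0.0002591 , -0.0023065 ,  0.00142962, -0.0011496 ,  0.00099492,
       -0.00033392,  0.0005333 ]), 'joint_efforts': array([ 5.24434399e-04, -5.21652031e+01, -1.26943871e-02, -2.44370180e+01,
       -5.67789981e-02,  1.40894047e-02,  6.55064900e-05]), 'tcp_pos': array([0.14295059, 0.63356774, 0.23272909]), 'tcp_rot': array([-1.94761775e-05,  1.10706881e-01,  9.93852765e-01, -8.17678954e-04]), 'contact_force': array([ 0.60133711, -0.27826794,  0.01673387]), 'wrist_torque': array([-0.030904  ,  0.017032  ,  0.05431662]), 'finger_gap': 1.0010579130403041}
```

View pics/scene0.png

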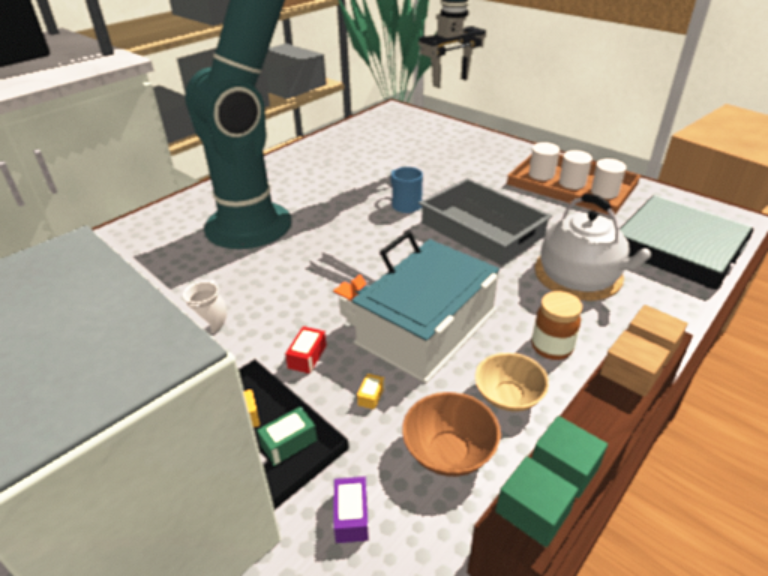

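View pics/top0.png

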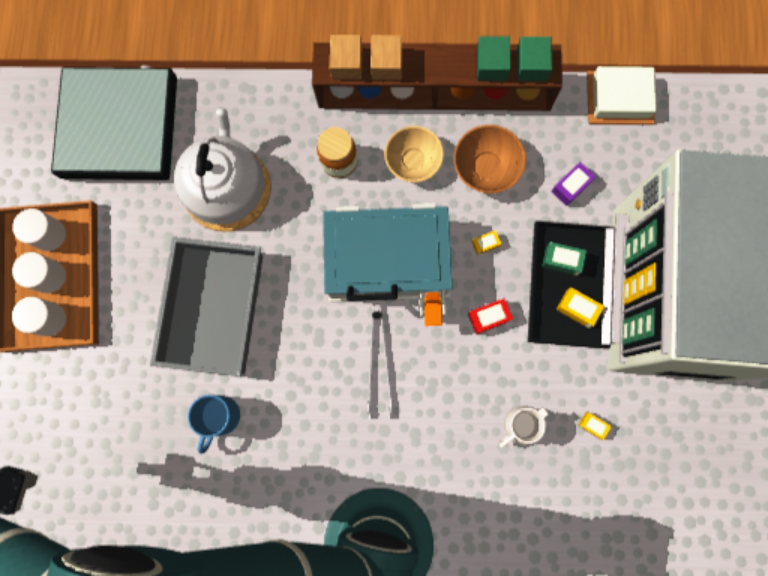

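The top view shows (in 768-px image coordinates) the green carton at (565,257) and the yellow one at (581,307) in the tray. The tote is at (207,307), the lid handle bar at (372,293) and the orange button at (432,308). The tongs lie in front of the box, the creamer is at (525,425) and the mug at (213,415). Next I'll fit the poses from depth.

```bash
python3 - <<'E'
from h import *
c=dict(np.load('top0.npz'));P=cloud(c);hsv=cv2.cvtColor(c['img'],cv2.COLOR_RGB2HSV)
def reg(u0,v0,u1,v1,z0,z1,name,m=None):
    s=np.s_[int(v0/1.5):int(v1/1.5),int(u0/1.5):int(u1/1.5)]
    p=P[s].reshape(-1,3); k=(p[:,2]>z0)&(p[:,2]<z1)
    if m is not None:k&=m[s].ravel()
    q=p[k]
    r=cv2.minAreaRect((q[:,:2]*1000).astype(np.float32)); print(name,len(q),'c',np.round(r[0],1),'size',np.round(r[1],1),'ang',round(r[2],1),'z',np.round(np.percentile(q[:,2],[5,50,95]),4)); return q
reg(535,235,595,280,.036,.055,'green')
reg(550,283,608,333,.036,.055,'yellow')
reg(520,215,618,350,.018,.032,'trayrim')
reg(145,230,270,385,.05,.068,'toterim')
reg(160,240,258,375,-.005,.015,'totefloor')
reg(315,200,460,285,.095,.115,'lid')
q=reg(340,275,405,305,.125,.17,'handle')
H,S=hsv[...,0],hsv[...,1]
o=(H>4)&(H<16)&(S>190)
q=reg(415,285,450,330,.06,.2,'orange',o); 
reg(415,285,450,330,.075,.09,'pad',o);reg(415,285,450,330,.1,.14,'arm',o)
reg(605,225,625,345,.09,.13,'hood')
for n,b in dict(creamer=(495,395,550,450),mug=(185,390,240,455),kettle=(170,105,275,230),jar=(312,125,360,178),tongs=(365,305,402,420)).items(): reg(*b,.012,.25,n)
E
```

```text
green 383 c [ 571.5 -368.1] size [76.8 47.7] ang 77.4 z [0.0377 0.0421 0.0473]
yellow 399 c [ 471.1 -398.4] size [76.5 47.4] ang 59.8 z [0.0377 0.0424 0.0471]
trayrim 667 c [ 531.7 -385.6] size [164.1 276.1] ang 86.2 z [0.0191 0.0257 0.0311]
toterim 1035 c [459.7 351.2] size [185.3 262.6] ang 84.0 z [0.0519 0.0575 0.0624]
totefloor 4387 c [464.7 363.6] size [284.2 211.3] ang 2.2 z [-0.0034  0.0018  0.008 ]
lid 4370 c [575.5  -8.4] size [164.6 245.9] ang 3.2 z [0.1013 0.1067 0.1117]
handle 164 c [473.2  16.7] size [22.2 93.6] ang 2.8 z [0.1315 0.1437 0.1482]
orange 232 c [ 452.9 -100.6] size [57.9 32.2] ang 1.2 z [0.077  0.0834 0.1225]
pad 175 c [ 451.1 -100.9] size [54.2 32.2] ang 0.7 z [0.0772 0.0826 0.0865]
arm 53 c [474.7 -98. ] size [14.3 23.8] ang 2.0 z [0.1023 0.1184 0.1258]
hood 536 c [ 503.7 -448.6] size [ 18.4 230.3] ang 86.6 z [0.1118 0.1168 0.1258]
creamer 400 c [ 230.7 -276.5] size [69.1 91.5] ang 72.7 z [0.0188 0.0694 0.0848]
mug 549 c [232.  320.1] size [103.8  80.9] ang 15.5 z [0.0182 0.064  0.0907]
kettle 3003 c [770.1 370.3] size [310.1 176.1] ang 32.9 z [0.0436 0.109  0.1682]
jar 708 c [779.   99.2] size [76.4 75.9] ang 55.0 z [0.0274 0.1001 0.1069]
tongs 126 c [357.5   4.8] size [226.   45.2] ang 1.5 z [0.0125 0.0149 0.0183]
```

```bash
cat >> h.py <<'E'
import json
from scipy.spatial.transform import Rotation as R
def pose():
    s=ctrl.state(); w,x,y,z=s['tcp_rot']; M=R.from_quat([x,y,z,w]).as_matrix()
    return s,np.array(s['tcp_pos'])*1000,np.degrees(np.arctan2(M[1,1],M[0,1])),M
def plan(wps,hand,step=48,start=None):
    "wps: (x,y,z mm, yaw of jaw axis deg); prints rows in tool axes"
    s,p,psi,M=pose()
    print('t',round(s['clock'],2),'p',p.round(1),'yaw',round(psi,1),'gap',round(s['finger_gap']*92,1),'F',np.round(s['contact_force'],1),'tilt',np.round(M[:,2],3))
    if start is not None: p,psi=np.array(start[:3],float),start[3]
    rows=[]
    for w in wps:
        t=np.array(w[:3],float); n=int(max(1,np.ceil(np.linalg.norm(t-p)/step),np.ceil(abs(w[3]-psi)/8.5)))
        d=(t-p)/n; dy=(w[3]-psi)/n
        for i in range(n):
            a=np.radians(psi)
            v=[-np.sin(a)*d[0]+np.cos(a)*d[1],np.cos(a)*d[0]+np.sin(a)*d[1],-d[2]]
            v=[round(x) for x in v]; tr=round(-dy,1); rows.append((v,tr))
            a2=a; p=p+v[0]*np.array([-np.sin(a),np.cos(a),0])+v[1]*np.array([np.cos(a),np.sin(a),0])-np.array([0,0,v[2]]); psi-=tr
            if i<n-1: d=(t-p)/(n-1-i); dy=(w[3]-psi)/(n-1-i)
        
    for i in range(0,len(rows),5): print(json.dumps([{"hand":hand,"xyz":v,"turn":t} for v,t in rows[i:i+5]]))
    print('end',p.round(1),round(psi,1))
E
python3 - <<'E'
from h import *
for n in('top0','scene0'):
    P=cloud(dict(np.load(n+'.npz'))).reshape(-1,3)
    k=(P[:,0]>.54)&(P[:,0]<.85)&(P[:,1]>.2)&(P[:,1]<.5)
    for a,b in((.03,.08),(.08,.11),(.11,.14),(.14,.2)):
        q=P[k&(P[:,2]>a)&(P[:,2]<b)]; print(n,a,len(q),np.percentile(q,[1,99],axis=0)[:,:2].round(3).tolist())
# dispenser front profile from top near x .47
P=cloud(dict(np.load('top0.npz'))).reshape(-1,3)
q=P[(abs(P[:,0]-.471)<.004)&(P[:,1]<-.40)&(P[:,1]>-.52)]; q=q[np.argsort(-q[:,1])]; print(q[::3,1:].round(3).tolist())
plan([(430,450,240,60),(590,150,240,20),(600,-150,240,-10),(571,-367,240,-12.6),(571,-367,120,-12.6)],76)
E
```

```text
top0 0.03 1356 [[0.545, 0.251], [0.848, 0.499]]
top0 0.08 1056 [[0.636, 0.256], [0.831, 0.42]]
top0 0.11 1232 [[0.656, 0.278], [0.841, 0.4]]
top0 0.14 224 [[0.664, 0.329], [0.774, 0.348]]
scene0 0.03 1484 [[0.543, 0.251], [0.846, 0.498]]
scene0 0.08 807 [[0.642, 0.255], [0.837, 0.371]]
scene0 0.11 875 [[0.657, 0.275], [0.845, 0.381]]
scene0 0.14 246 [[0.662, 0.329], [0.774, 0.346]]
[[-0.401, 0.048], [-0.404, 0.047], [-0.408, 0.044], [-0.411, 0.042], [-0.415, 0.038], [-0.42, 0.044], [-0.423, 0.042], [-0.427, 0.04], [-0.429, 0.044], [-0.433, 0.041], [-0.438, 0.042], [-0.439, 0.039], [-0.44, 0.118], [-0.444, 0.116], [-0.446, 0.024], [-0.447, 0.033], [-0.448, 0.027], [-0.45, 0.031], [-0.451, 0.292], [-0.452, 0.347], [-0.452, 0.115], [-0.452, 0.29], [-0.453, 0.345], [-0.453, 0.142], [-0.453, 0.251], [-0.453, 0.236], [-0.453, 0.251], [-0.453, 0.177], [-0.453, 0.235], [-0.453, 0.219], [-0.453, 0.265], [-0.453, 0.21], [-0.453, 0.184], [-0.453, 0.242], [-0.453, 0.265], [-0.454, 0.28], [-0.454, 0.271], [-0.454, 0.191], [-0.454, 0.293], [-0.454, 0.028], [-0.454, 0.172], [-0.455, 0.222], [-0.455
[... 1689 characters left out ...]
, {"hand": 76, "xyz": [-42, -10, 0], "turn": 4.3}, {"hand": 76, "xyz": [-42, -7, 0], "turn": 4.3}, {"hand": 76, "xyz": [-43, -4, 0], "turn": 4.3}]
[{"hand": 76, "xyz": [-43, -1, 0], "turn": 4.3}, {"hand": 76, "xyz": [-42, 2, 0], "turn": 4.2}, {"hand": 76, "xyz": [-43, 6, 0], "turn": 4.3}, {"hand": 76, "xyz": [-44, 2, 0], "turn": 0.5}, {"hand": 76, "xyz": [-44, 2, 0], "turn": 0.5}]
[{"hand": 76, "xyz": [-43, 2, 0], "turn": 0.5}, {"hand": 76, "xyz": [-44, 3, 0], "turn": 0.5}, {"hand": 76, "xyz": [-43, 3, 0], "turn": 0.6}, {"hand": 76, "xyz": [0, 0, 40], "turn": -0.0}, {"hand": 76, "xyz": [0, 0, 40], "turn": -0.0}]
[{"hand": 76, "xyz": [0, 0, 40], "turn": -0.0}]
end [ 570.6 -366.8  119.7] -12.6
```

Emit:
arm_command(rows=[{"hand": 76,"xyz": [-40,-14,-1],"turn": 2.2},{"hand": 76,"xyz": [-41,-13,-1],"turn": 2.2},{"hand": 76,"xyz": [-41,-11,-1],"turn": 2.1},{"hand": 76,"xyz": [-41,-10,-1],"turn": 2.2},{"hand": 76,"xyz": [-42,-8,-1],"turn": 2.1}])

```text
clock: 0.6
tcp_pos: [0.3239, 0.5189, 0.2383]
tcp_rot: [-0.0, 0.204, 0.979, -0.0]
contact_force: [0.2, 1.0, 0.5]
finger_gap: 0.76
```

Emit:
arm_command(rows=[{"hand": 76,"xyz": [-42,-7,-1],"turn": 2.2},{"hand": 76,"xyz": [-42,-5,-1],"turn": 2.1},{"hand": 76,"xyz": [-43,-4,0],"turn": 2.2},{"hand": 76,"xyz": [-36,-23,0],"turn": 5.0},{"hand": 76,"xyz": [-38,-19,0],"turn": 5.0}])

```text
clock: 1.1
tcp_pos: [0.4711, 0.3737, 0.2399]
tcp_rot: [-0.0, 0.344, 0.939, -0.0]
contact_force: [0.5, -0.3, 0.0]
finger_gap: 0.759
```

Emit:
arm_command(rows=[{"hand": 76,"xyz": [-39,-16,0],"turn": 5.0},{"hand": 76,"xyz": [-41,-12,0],"turn": 5.0},{"hand": 76,"xyz": [-42,-9,0],"turn": 5.0},{"hand": 76,"xyz": [-42,-5,0],"turn": 5.0},{"hand": 76,"xyz": [-42,-2,0],"turn": 5.0}])

```text
clock: 1.6
tcp_pos: [0.57, 0.1863, 0.2404]
tcp_rot: [-0.0, 0.539, 0.842, -0.0]
contact_force: [0.8, 0.1, 0.3]
finger_gap: 0.762
```

Emit:
arm_command(rows=[{"hand": 76,"xyz": [-43,3,0],"turn": 5.0},{"hand": 76,"xyz": [-41,-13,0],"turn": 4.3},{"hand": 76,"xyz": [-42,-10,0],"turn": 4.3},{"hand": 76,"xyz": [-42,-7,0],"turn": 4.3},{"hand": 76,"xyz": [-43,-4,0],"turn": 4.3}])

```text
clock: 2.1
tcp_pos: [0.5965, -0.0231, 0.2403]
tcp_rot: [-0.0, 0.691, 0.723, -0.0]
contact_force: [0.6, 0.8, 1.0]
finger_gap: 0.756
```

Emit:
arm_command(rows=[{"hand": 76,"xyz": [-43,-1,0],"turn": 4.3},{"hand": 76,"xyz": [-42,2,0],"turn": 4.2},{"hand": 76,"xyz": [-43,6,0],"turn": 4.3},{"hand": 76,"xyz": [-44,2,0],"turn": 0.5},{"hand": 76,"xyz": [-44,2,0],"turn": 0.5}])

```text
clock: 2.6
tcp_pos: [0.5884, -0.2386, 0.2401]
tcp_rot: [-0.0, 0.772, 0.636, -0.0]
contact_force: [0.8, 0.7, -0.6]
finger_gap: 0.76
```

Emit:
arm_command(rows=[{"hand": 76,"xyz": [-43,2,0],"turn": 0.5},{"hand": 76,"xyz": [-44,3,0],"turn": 0.5},{"hand": 76,"xyz": [-43,3,0],"turn": 0.6}])

```text
clock: 2.9
tcp_pos: [0.5701, -0.3677, 0.2401]
tcp_rot: [-0.0, 0.781, 0.625, -0.0]
contact_force: [1.6, -0.2, 0.6]
finger_gap: 0.763
```

```bash
python3 - <<'E'
from h import *
plan([(571,-367,38,-12.6)],76)
E
```

```text
t 2.9 p [ 570.1 -367.7  240.1] yaw -12.6 gap 70.2 F [ 1.6 -0.2  0.6] tilt [-0.001  0.    -1.   ]
[{"hand": 76, "xyz": [0, 0, 40], "turn": -0.0}, {"hand": 76, "xyz": [0, 0, 41], "turn": -0.0}, {"hand": 76, "xyz": [0, 0, 40], "turn": -0.0}, {"hand": 76, "xyz": [0, 0, 41], "turn": -0.0}, {"hand": 76, "xyz": [1, 1, 40], "turn": -0.0}]
end [ 571.3 -367.    38.1] -12.6
```

Motion tracks the plan, so I'll descend, grip and lift the green carton.

Emit:
arm_command(rows=[{"hand": 76,"xyz": [1,1,45],"turn": 0},{"hand": 76,"xyz": [0,0,45],"turn": 0},{"hand": 76,"xyz": [0,0,45],"turn": 0},{"hand": 76,"xyz": [0,0,37],"turn": 0},{"hand": 76,"xyz": [0,0,30],"turn": 0}])

```text
clock: 3.4
tcp_pos: [0.5708, -0.3645, 0.0355]
tcp_rot: [-0.002, 0.78, 0.625, -0.001]
contact_force: [0.0, 0.0, 0.7]
finger_gap: 0.761
```

Emit:
arm_command(rows=[{"hand": 0,"xyz": [0,0,0],"turn": 0},{"hand": 0,"xyz": [0,0,0],"turn": 0},{"hand": 0,"xyz": [0,0,0],"turn": 0},{"hand": 0,"xyz": [0,0,0],"turn": 0},{"hand": 0,"xyz": [0,0,0],"turn": 0}])

```text
clock: 3.9
tcp_pos: [0.573, -0.3662, 0.0407]
tcp_rot: [0.002, 0.78, 0.625, 0.001]
contact_force: [-0.7, 0.3, 5.0]
finger_gap: 0.499
```

Emit:
arm_command(rows=[{"hand": 0,"xyz": [0,0,0],"turn": 0},{"hand": 0,"xyz": [0,0,0],"turn": 0},{"hand": 0,"xyz": [0,0,-10],"turn": 0},{"hand": 0,"xyz": [0,0,-20],"turn": 0},{"hand": 0,"xyz": [0,0,-30],"turn": 0}])

```text
clock: 4.4
tcp_pos: [0.5708, -0.3646, 0.0982]
tcp_rot: [-0.002, 0.78, 0.625, -0.001]
contact_force: [1.1, -0.8, -0.7]
finger_gap: 0.502
```

```bash
python3 - <<'E'
from h import *
import math
th=math.radians(-6)
# tote local (20,0)
g=(459.7+20*math.cos(th),351.2+20*math.sin(th)); print(g)
_,p,_,_=pose()
plan([(p[0],p[1],240,-12.6),(600,-150,240,-10),(590,150,240,-8),(*g,240,-6),(*g,90,-6),(*g,42,-6)],0,step=46)
E
```

```text
(479.59043790736547, 349.10943073464693)
t 4.4 p [ 570.8 -364.6   98.2] yaw -12.6 gap 46.2 F [ 1.1 -0.8 -0.7] tilt [-0.003  0.002 -1.   ]
[{"hand": 0, "xyz": [0, 0, -35], "turn": -0.0}, {"hand": 0, "xyz": [0, 0, -36], "turn": -0.0}, {"hand": 0, "xyz": [0, 0, -35], "turn": -0.0}, {"hand": 0, "xyz": [0, 0, -36], "turn": -0.0}, {"hand": 0, "xyz": [43, -4, 0], "turn": -0.5}]
[{"hand": 0, "xyz": [43, -3, 0], "turn": -0.5}, {"hand": 0, "xyz": [43, -3, 0], "turn": -0.5}, {"hand": 0, "xyz": [44, -2, 0], "turn": -0.6}, {"hand": 0, "xyz": [43, -3, 0], "turn": -0.5}, {"hand": 0, "xyz": [42, -9, 0], "turn": -0.3}]
[{"hand": 0, "xyz": [42, -9, 0], "turn": -0.3}, {"hand": 0, "xyz": [42, -8, 0], "turn": -0.3}, {"hand": 0, "xyz": [42, -8, 0], "turn": -0.3}, {"hand": 0, "xyz": [42, -8, 0], "turn": -0.3}, {"hand": 0, "xyz": [42, -8, 0], "turn": -0.3}]
[{"hand": 0, "xyz": [43, -7, 0], "turn": -0.2}, {"hand": 0, "xyz": [36, -27, 0], "turn": -0.4}, {"hand": 0, "xyz": [37, -27, 0], "turn": -0.4}, {"hand": 0, "xyz": [37, -27, 0], "turn": -0.4}, {"hand": 0, "xyz": [37, -27, 0], "turn": -0.4}]
[{"hand": 0, "xyz": [36, -26, 0], "turn": -0.4}, {"hand": 0, "xyz": [0, 0, 38], "turn": -0.0}, {"hand": 0, "xyz": [0, 0, 37], "turn": -0.0}, {"hand": 0, "xyz": [0, 0, 38], "turn": -0.0}, {"hand": 0, "xyz": [0, 0, 37], "turn": -0.0}]
[{"hand": 0, "xyz": [0, 0, 24], "turn": -0.0}, {"hand": 0, "xyz": [0, 0, 24], "turn": -0.0}]
end [480.  348.8  42.2] -6.0
```

Emit:
arm_command(rows=[{"hand": 0,"xyz": [0,0,-35],"turn": 0},{"hand": 0,"xyz": [0,0,-36],"turn": 0},{"hand": 0,"xyz": [0,0,-35],"turn": 0},{"hand": 0,"xyz": [20,-2,-36],"turn": 0},{"hand": 0,"xyz": [43,-4,0],"turn": -0.5}])

```text
clock: 4.9
tcp_pos: [0.5801, -0.3082, 0.2472]
tcp_rot: [0.005, 0.78, 0.626, 0.001]
contact_force: [0.4, -0.5, 0.6]
finger_gap: 0.496
```

Emit:
arm_command(rows=[{"hand": 0,"xyz": [43,-3,0],"turn": -0.5},{"hand": 0,"xyz": [43,-3,0],"turn": -0.5},{"hand": 0,"xyz": [44,-2,0],"turn": -0.6},{"hand": 0,"xyz": [43,-3,0],"turn": -0.5},{"hand": 0,"xyz": [42,-9,0],"turn": -0.3}])

```text
clock: 5.4
tcp_pos: [0.6016, -0.0859, 0.2413]
tcp_rot: [0.0, 0.764, 0.645, 0.0]
contact_force: [0.9, -0.2, -1.1]
finger_gap: 0.5
```

Emit:
arm_command(rows=[{"hand": 0,"xyz": [42,-9,0],"turn": -0.3},{"hand": 0,"xyz": [42,-8,0],"turn": -0.3},{"hand": 0,"xyz": [42,-8,0],"turn": -0.3},{"hand": 0,"xyz": [42,-8,0],"turn": -0.3},{"hand": 0,"xyz": [42,-8,0],"turn": -0.3}])

```text
clock: 5.9
tcp_pos: [0.5937, 0.1275, 0.2414]
tcp_rot: [-0.0, 0.756, 0.655, 0.0]
contact_force: [0.2, -1.5, -0.5]
finger_gap: 0.497
```

Emit:
arm_command(rows=[{"hand": 0,"xyz": [43,-7,0],"turn": -0.2},{"hand": 0,"xyz": [36,-27,0],"turn": -0.4},{"hand": 0,"xyz": [37,-27,0],"turn": -0.4},{"hand": 0,"xyz": [37,-27,0],"turn": -0.4},{"hand": 0,"xyz": [25,-24,0],"turn": -0.4}])

```text
clock: 6.4
tcp_pos: [0.5049, 0.3199, 0.2411]
tcp_rot: [-0.0, 0.745, 0.668, 0.0]
contact_force: [-0.7, -0.4, -0.9]
finger_gap: 0.501
```

```bash
python3 - <<'E'
from h import *
g=(479.6,349.1)
plan([(*g,240,-6),(*g,90,-6),(*g,45,-6)],0,step=42)
E
```

```text
t 6.4 p [504.9 319.9 241.1] yaw -6.2 gap 46.1 F [-0.7 -0.4 -0.9] tilt [-0.     0.001 -1.   ]
[{"hand": 0, "xyz": [26, -28, 1], "turn": -0.2}, {"hand": 0, "xyz": [0, 0, 38], "turn": -0.0}, {"hand": 0, "xyz": [0, 0, 37], "turn": -0.0}, {"hand": 0, "xyz": [0, 0, 38], "turn": -0.0}, {"hand": 0, "xyz": [0, 0, 37], "turn": -0.0}]
[{"hand": 0, "xyz": [0, 0, 23], "turn": -0.0}, {"hand": 0, "xyz": [0, 0, 22], "turn": -0.0}]
end [479.9 348.8  45.1] -6.0
```

Emit:
arm_command(rows=[{"hand": 0,"xyz": [26,-28,1],"turn": -0.2},{"hand": 0,"xyz": [0,0,38],"turn": 0},{"hand": 0,"xyz": [0,0,38],"turn": 0},{"hand": 0,"xyz": [0,0,38],"turn": 0},{"hand": 0,"xyz": [0,0,36],"turn": 0}])

```text
clock: 6.9
tcp_pos: [0.4816, 0.3459, 0.0889]
tcp_rot: [-0.0, 0.744, 0.668, 0.0]
contact_force: [0.3, 0.5, 0.2]
finger_gap: 0.5
```

Emit:
arm_command(rows=[{"hand": 0,"xyz": [0,0,20],"turn": 0},{"hand": 0,"xyz": [0,0,15],"turn": 0},{"hand": 0,"xyz": [0,0,10],"turn": 0},{"hand": 0,"xyz": [0,0,5],"turn": 0},{"hand": 0,"xyz": [0,0,0],"turn": 0}])

```text
clock: 7.4
tcp_pos: [0.4826, 0.3462, 0.0408]
tcp_rot: [-0.0, 0.744, 0.668, 0.001]
contact_force: [0.5, -0.6, -1.1]
finger_gap: 0.5
```

```bash
python3 - <<'E'
from h import *
plan([(480,349,40,-6)],0)
c=cap('top','place1')
E
```

```text
t 7.4 p [482.6 346.2  40.8] yaw -6.2 gap 46.0 F [ 0.5 -0.6 -1.1] tilt [ 0.001  0.001 -1.   ]
[{"hand": 0, "xyz": [3, -3, 1], "turn": -0.2}]
end [480.  349.5  39.8] -6.0
```

View pics/place1.png

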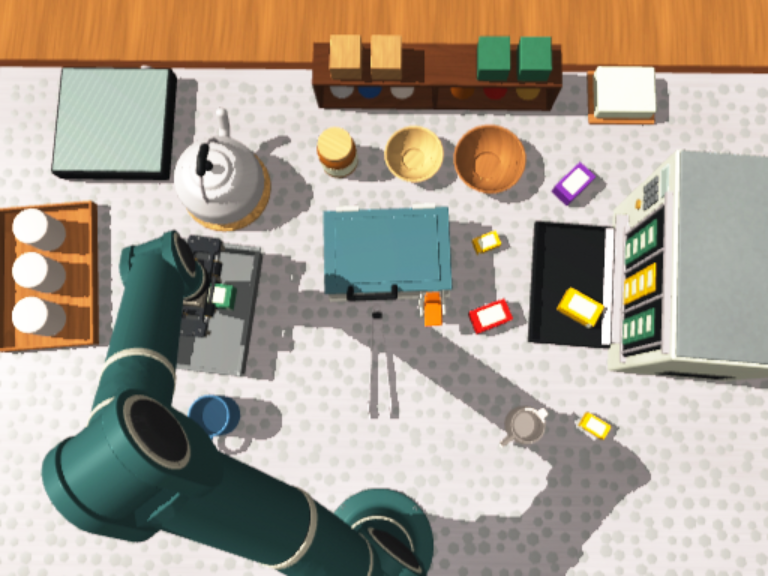

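The green carton is inside the tote (visible at about (222,295)), and the yellow carton and bystanders have not moved. I'll release and go back for the yellow.

Emit:
arm_command(rows=[{"hand": 0,"xyz": [0,0,2],"turn": 0},{"hand": 62,"xyz": [0,0,0],"turn": 0},{"hand": 62,"xyz": [0,0,0],"turn": 0},{"hand": 62,"xyz": [0,0,0],"turn": 0},{"hand": 62,"xyz": [0,0,-10],"turn": 0}])

```text
clock: 7.95
tcp_pos: [0.4811, 0.3453, 0.0468]
tcp_rot: [-0.0, 0.744, 0.668, -0.001]
contact_force: [0.8, 0.3, -0.3]
finger_gap: 0.62
```

Emit:
arm_command(rows=[{"hand": 62,"xyz": [0,0,-30],"turn": 0},{"hand": 62,"xyz": [0,0,-40],"turn": 0},{"hand": 62,"xyz": [0,0,-45],"turn": 0},{"hand": 62,"xyz": [0,0,-45],"turn": 0},{"hand": 62,"xyz": [0,0,-30],"turn": 0}])

```text
clock: 8.45
tcp_pos: [0.4828, 0.3461, 0.2417]
tcp_rot: [0.0, 0.745, 0.668, 0.002]
contact_force: [0.1, -0.4, -1.1]
finger_gap: 0.621
```

```bash
python3 - <<'E'
from h import *
plan([(590,150,240,-5),(590,-150,240,-4),(478,-386,240,-4)],82,step=47)
E
```

```text
t 8.45 p [482.8 346.1 241.7] yaw -6.2 gap 57.2 F [ 0.1 -0.4 -1.1] tilt [ 0.003  0.003 -1.   ]
[{"hand": 82, "xyz": [-37, 26, 0], "turn": -0.2}, {"hand": 82, "xyz": [-37, 25, 0], "turn": -0.3}, {"hand": 82, "xyz": [-37, 25, 1], "turn": -0.2}, {"hand": 82, "xyz": [-37, 25, 0], "turn": -0.3}, {"hand": 82, "xyz": [-36, 25, 1], "turn": -0.2}]
[{"hand": 82, "xyz": [-43, 4, 0], "turn": -0.1}, {"hand": 82, "xyz": [-43, 4, 0], "turn": -0.2}, {"hand": 82, "xyz": [-43, 3, 0], "turn": -0.1}, {"hand": 82, "xyz": [-43, 4, 0], "turn": -0.2}, {"hand": 82, "xyz": [-42, 3, 0], "turn": -0.1}]
[{"hand": 82, "xyz": [-43, 3, 0], "turn": -0.2}, {"hand": 82, "xyz": [-42, 3, 0], "turn": -0.1}, {"hand": 82, "xyz": [-41, -16, 0], "turn": -0.0}, {"hand": 82, "xyz": [-41, -16, 0], "turn": -0.0}, {"hand": 82, "xyz": [-40, -16, 0], "turn": -0.0}]
[{"hand": 82, "xyz": [-41, -16, 0], "turn": -0.0}, {"hand": 82, "xyz": [-40, -15, 0], "turn": -0.0}, {"hand": 82, "xyz": [-41, -16, 0], "turn": -0.0}]
end [ 477.7 -386.3  239.7] -4.0
```

Emit:
arm_command(rows=[{"hand": 82,"xyz": [-37,26,0],"turn": -0.2},{"hand": 82,"xyz": [-37,25,0],"turn": -0.3},{"hand": 82,"xyz": [-37,25,1],"turn": -0.2},{"hand": 82,"xyz": [-37,25,0],"turn": -0.3},{"hand": 82,"xyz": [-36,25,1],"turn": -0.2}])

```text
clock: 8.95
tcp_pos: [0.5895, 0.1484, 0.2365]
tcp_rot: [0.0, 0.737, 0.676, 0.0]
contact_force: [0.2, 0.4, 0.7]
finger_gap: 0.822
```

Emit:
arm_command(rows=[{"hand": 82,"xyz": [-43,4,0],"turn": -0.1},{"hand": 82,"xyz": [-43,4,0],"turn": -0.2},{"hand": 82,"xyz": [-43,3,0],"turn": -0.1},{"hand": 82,"xyz": [-43,4,0],"turn": -0.2},{"hand": 82,"xyz": [-42,3,0],"turn": -0.1}])

```text
clock: 9.45
tcp_pos: [0.5889, -0.0665, 0.2364]
tcp_rot: [0.0, 0.733, 0.68, 0.0]
contact_force: [1.0, -0.2, -1.0]
finger_gap: 0.816
```

Emit:
arm_command(rows=[{"hand": 82,"xyz": [-43,3,0],"turn": -0.2},{"hand": 82,"xyz": [-42,3,0],"turn": -0.1},{"hand": 82,"xyz": [-41,-16,0],"turn": 0},{"hand": 82,"xyz": [-41,-16,0],"turn": 0},{"hand": 82,"xyz": [-40,-16,0],"turn": 0}])

```text
clock: 9.95
tcp_pos: [0.5315, -0.2699, 0.2362]
tcp_rot: [0.0, 0.732, 0.682, 0.0]
contact_force: [0.0, -0.5, 0.3]
finger_gap: 0.819
```

Emit:
arm_command(rows=[{"hand": 82,"xyz": [-41,-16,0],"turn": 0},{"hand": 82,"xyz": [-40,-15,0],"turn": 0},{"hand": 82,"xyz": [-25,-16,0],"turn": 0},{"hand": 82,"xyz": [-10,0,0],"turn": 0}])

```text
clock: 10.35
tcp_pos: [0.4742, -0.3842, 0.2365]
tcp_rot: [0.0, 0.734, 0.68, -0.001]
contact_force: [0.1, 0.3, 0.7]
finger_gap: 0.825
```

```bash
python3 - <<'E'
from h import *
c=cap('top','y1');P=cloud(c);p=P[150:233,345:415].reshape(-1,3)
q=p[(p[:,2]>.036)&(p[:,2]<.055)];print(len(q),cv2.minAreaRect((q[:,:2]*1000).astype(np.float32)))
c=cap('scene','y1s');P=cloud(c).reshape(-1,3);h=cv2.cvtColor(c['img'],cv2.COLOR_RGB2HSV).reshape(-1,3)
# tote contents
d=P-np.array([.4597,.3512,0]);k=(abs(d[:,0])<.11)&(abs(d[:,1])<.07)&(P[:,2]>.038)&(P[:,2]<.06)
q=P[k];print(len(q),cv2.minAreaRect((q[:,:2]*1000).astype(np.float32)),np.percentile(q[:,2],[5,50,95]))
plan([(478,-386,42,-4)],82,step=47)
E
```

```text
7 ((390.9326171875, -457.3656921386719), (2.3841872215270996, 10.329192161560059), 81.17228698730469)
192 ((499.75006103515625, 372.5438537597656), (150.3780059814453, 69.92250061035156), 59.69406509399414) [0.03986432 0.04571333 0.04874349]
t 10.45 p [ 477.2 -381.8  236.1] yaw -4.2 gap 75.4 F [-0.3  0.3 -0. ] tilt [ 0.001 -0.001 -1.   ]
[{"hand": 82, "xyz": [-1, 0, 39], "turn": -0.0}, {"hand": 82, "xyz": [-1, 0, 39], "turn": -0.0}, {"hand": 82, "xyz": [-1, 0, 39], "turn": -0.1}, {"hand": 82, "xyz": [-1, 1, 39], "turn": -0.0}, {"hand": 82, "xyz": [0, 0, 38], "turn": -0.1}]
end [ 478.  -385.8   42.1] -4.0
```

Emit:
arm_command(rows=[{"hand": 82,"xyz": [-1,0,45],"turn": 0},{"hand": 82,"xyz": [-1,0,45],"turn": 0},{"hand": 82,"xyz": [0,1,45],"turn": 0},{"hand": 82,"xyz": [0,0,36],"turn": 0},{"hand": 82,"xyz": [0,0,24],"turn": 0}])

```text
clock: 10.95
tcp_pos: [0.4794, -0.379, 0.0375]
tcp_rot: [-0.002, 0.73, 0.683, 0.0]
contact_force: [-0.4, -0.5, 0.2]
finger_gap: 0.821
```

Emit:
arm_command(rows=[{"hand": 0,"xyz": [0,0,0],"turn": 0},{"hand": 0,"xyz": [0,0,0],"turn": 0},{"hand": 0,"xyz": [0,0,0],"turn": 0},{"hand": 0,"xyz": [0,0,0],"turn": 0},{"hand": 0,"xyz": [0,0,0],"turn": 0}])

```text
clock: 11.45
tcp_pos: [0.4792, -0.3829, 0.0419]
tcp_rot: [0.001, 0.731, 0.682, 0.0]
contact_force: [-0.3, 0.2, 0.4]
finger_gap: 0.575
```

Emit:
arm_command(rows=[{"hand": 0,"xyz": [0,0,0],"turn": 0},{"hand": 0,"xyz": [0,0,0],"turn": 0},{"hand": 0,"xyz": [0,0,0],"turn": 0}])

```text
clock: 11.75
tcp_pos: [0.4792, -0.3828, 0.0416]
tcp_rot: [0.001, 0.731, 0.682, 0.001]
contact_force: [0.6, 0.5, 6.7]
finger_gap: 0.573
```

```bash
python3 - <<'E'
from h import *
plan([(478,-386,42,-4)],82,step=47)
c=cap('scene','y2')
cv2.imwrite('pics/y2c.png',cv2.resize(c['img'][220:340,100:260,::-1],None,fx=4,fy=4,interpolation=2))
E
```

```text
t 11.75 p [ 479.2 -382.8   41.6] yaw -4.0 gap 52.7 F [0.6 0.5 6.7] tilt [ 0.002 -0.    -1.   ]
[{"hand": 82, "xyz": [-3, -1, 0], "turn": 0.0}]
end [ 478.  -385.7   41.6] -4.0
```

View pics/y2c.png

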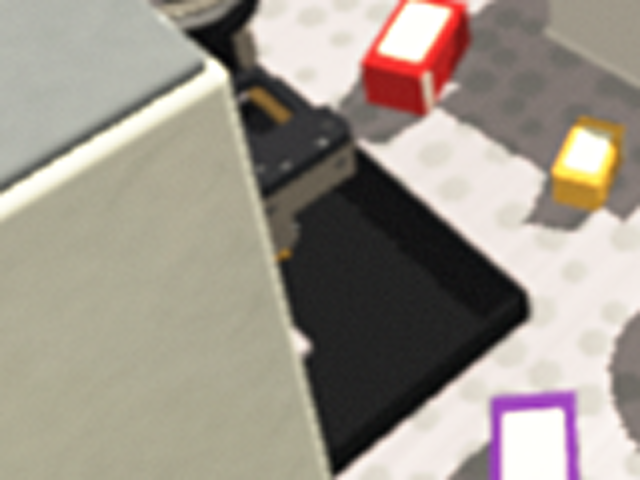

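The yellow carton is only pinched askew: the gap reads 53 mm, not 46. The crop shows just its edge by the fingers, around (285,255). I'll drag it about 35 mm away from the dispenser, release it and regrasp it aligned.

Emit:
arm_command(rows=[{"hand": 0,"xyz": [5,0,-1],"turn": 0},{"hand": 0,"xyz": [10,0,0],"turn": 0},{"hand": 0,"xyz": [10,0,0],"turn": 0},{"hand": 0,"xyz": [10,0,0],"turn": 0},{"hand": 0,"xyz": [0,0,0],"turn": 0}])

```text
clock: 12.3
tcp_pos: [0.4813, -0.3452, 0.0415]
tcp_rot: [-0.001, 0.731, 0.683, 0.001]
contact_force: [0.2, 1.4, 2.8]
finger_gap: 0.571
```

Emit:
arm_command(rows=[{"hand": 82,"xyz": [0,0,0],"turn": 0},{"hand": 82,"xyz": [0,0,0],"turn": 0},{"hand": 82,"xyz": [0,0,0],"turn": 0},{"hand": 82,"xyz": [0,0,-30],"turn": 0},{"hand": 82,"xyz": [0,0,-45],"turn": 0}])

```text
clock: 12.8
tcp_pos: [0.4789, -0.3469, 0.1149]
tcp_rot: [-0.003, 0.732, 0.682, -0.001]
contact_force: [1.4, -0.6, -0.2]
finger_gap: 0.824
```

Emit:
arm_command(rows=[{"hand": 82,"xyz": [0,0,-45],"turn": 0},{"hand": 82,"xyz": [40,0,-45],"turn": 0},{"hand": 82,"xyz": [45,0,0],"turn": 0},{"hand": 82,"xyz": [45,0,0],"turn": 0},{"hand": 82,"xyz": [45,0,0],"turn": 0}])

```text
clock: 13.3
tcp_pos: [0.4924, -0.1787, 0.1993]
tcp_rot: [0.0, 0.732, 0.681, 0.0]
contact_force: [0.4, 0.2, -0.0]
finger_gap: 0.815
```

```bash
python3 - <<'E'
from h import *
plan([(478,-386,200,-4)],82,step=47)
c=cap('top','y3');P=cloud(c);h=cv2.cvtColor(c['img'],cv2.COLOR_RGB2HSV)
p=P[145:235,345:410];q=p[(p[...,2]>.036)&(p[...,2]<.055)];print(len(q),cv2.minAreaRect((q[:,:2]*1000).astype(np.float32)))
cv2.imwrite('pics/y3c.png',cv2.resize(c['img'][130:250,330:490,::-1],None,fx=4,fy=4,interpolation=2))
E
```

```text
t 13.3 p [ 492.4 -178.7  199.3] yaw -4.1 gap 75.0 F [ 0.4  0.2 -0. ] tilt [ 0.001  0.    -1.   ]
[{"hand": 82, "xyz": [-42, 0, 0], "turn": -0.0}, {"hand": 82, "xyz": [-41, 0, 0], "turn": -0.0}, {"hand": 82, "xyz": [-42, 0, 0], "turn": -0.0}, {"hand": 82, "xyz": [-41, 0, 0], "turn": -0.0}, {"hand": 82, "xyz": [-42, 0, -1], "turn": -0.1}]
end [ 477.6 -386.1  200.3] -4.0
483 ((509.0744323730469, -395.1558837890625), (137.09701538085938, 251.15000915527344), 87.55057525634766)
```

View pics/y3c.png

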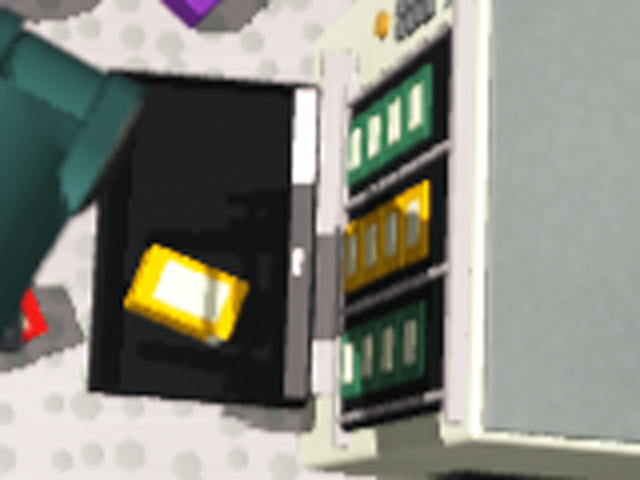

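The yellow carton is now clear of the dispenser, at crop (187,292), and fully in view, tilted about 20°.

```bash
python3 - <<'E'
from h import *
c=dict(np.load('y3.npz'));P=cloud(c);p=P[186:219,358:396]
q=p[(p[...,2]>.034)&(p[...,2]<.055)];r=cv2.minAreaRect((q[:,:2]*1000).astype(np.float32));print(len(q),r)
a=r[2]+(0 if r[1][0]>r[1][1] else 90); yaw=a-90; x,y=r[0]
plan([(x,y,190,yaw),(x,y,38,yaw)],78,step=45)
E
```

```text
400 ((474.4530334472656, -367.0484924316406), (75.51680755615234, 46.030799865722656), 67.54639434814453)
t 13.35 p [ 493.4 -169.8  198.3] yaw -3.5 gap 75.3 F [-0.   5.8 -0.4] tilt [-0.001  0.006 -1.   ]
[{"hand": 78, "xyz": [-40, -1, 2], "turn": 3.8}, {"hand": 78, "xyz": [-40, 1, 2], "turn": 3.8}, {"hand": 78, "xyz": [-39, 4, 1], "turn": 3.8}, {"hand": 78, "xyz": [-39, 6, 2], "turn": 3.8}, {"hand": 78, "xyz": [-38, 9, 1], "turn": 3.7}]
[{"hand": 78, "xyz": [0, 0, 38], "turn": 0.0}, {"hand": 78, "xyz": [0, 0, 38], "turn": 0.0}, {"hand": 78, "xyz": [0, 0, 38], "turn": 0.0}, {"hand": 78, "xyz": [0, 0, 38], "turn": 0.0}]
end [ 474.3 -366.7   38.3] -22.4
```

Emit:
arm_command(rows=[{"hand": 78,"xyz": [-38,-1,2],"turn": 3.8},{"hand": 78,"xyz": [-38,1,2],"turn": 3.8},{"hand": 78,"xyz": [-37,4,1],"turn": 3.8},{"hand": 78,"xyz": [-36,6,2],"turn": 3.8},{"hand": 78,"xyz": [-36,10,1],"turn": 3.8}])

```text
clock: 13.85
tcp_pos: [0.4744, -0.3679, 0.1907]
tcp_rot: [-0.0, 0.835, 0.551, -0.0]
contact_force: [-0.2, -0.9, 0.3]
finger_gap: 0.78
```

Emit:
arm_command(rows=[{"hand": 78,"xyz": [0,0,40],"turn": 0},{"hand": 78,"xyz": [0,0,30],"turn": 0},{"hand": 78,"xyz": [0,0,10],"turn": 0},{"hand": 78,"xyz": [0,0,0],"turn": 0}])

```text
clock: 14.25
tcp_pos: [0.474, -0.366, 0.1097]
tcp_rot: [-0.001, 0.834, 0.552, -0.001]
contact_force: [0.0, 0.8, -0.1]
finger_gap: 0.784
```

```bash
python3 - <<'E'
from h import *
plan([(479,-356,38,-22.5)],78,step=20)
E
```

```text
t 14.25 p [ 474.  -366.   109.7] yaw -23.0 gap 72.1 F [ 0.   0.8 -0.1] tilt [-0.003  0.001 -1.   ]
[{"hand": 78, "xyz": [3, 0, 18], "turn": -0.1}, {"hand": 78, "xyz": [3, 0, 18], "turn": -0.1}, {"hand": 78, "xyz": [3, 0, 18], "turn": -0.2}, {"hand": 78, "xyz": [2, 1, 18], "turn": -0.1}]
end [ 479.2 -356.3   37.7] -22.5
```

Emit:
arm_command(rows=[{"hand": 78,"xyz": [5,0,15],"turn": 0},{"hand": 78,"xyz": [5,0,20],"turn": 0},{"hand": 78,"xyz": [1,1,20],"turn": -0.5},{"hand": 78,"xyz": [0,0,17],"turn": 0},{"hand": 0,"xyz": [0,0,0],"turn": 0}])

```text
clock: 14.75
tcp_pos: [0.4796, -0.3554, 0.0374]
tcp_rot: [-0.001, 0.831, 0.556, -0.0]
contact_force: [0.1, -0.4, 1.0]
finger_gap: 0.716
```

Emit:
arm_command(rows=[{"hand": 0,"xyz": [0,0,0],"turn": 0},{"hand": 0,"xyz": [0,0,0],"turn": 0},{"hand": 0,"xyz": [0,0,0],"turn": 0},{"hand": 0,"xyz": [0,0,0],"turn": 0},{"hand": 0,"xyz": [0,0,0],"turn": 0}])

```text
clock: 15.25
tcp_pos: [0.4807, -0.357, 0.04]
tcp_rot: [0.001, 0.832, 0.555, 0.0]
contact_force: [-1.5, 0.0, 6.1]
finger_gap: 0.497
```

```bash
python3 - <<'E'
from h import *
import math
th=math.radians(-6)
# carton target tote local (-62,0); TCP is +12 along carton long axis (tote y when placed)
u=np.array([math.cos(th),math.sin(th)]);v=np.array([-u[1],u[0]])
g=np.array([459.7,351.2])-62*u+10*v; print(g)
_,p,_,_=pose()
plan([(p[0],p[1]+5,100,-22.5),(500,-300,240,-22.5),(600,-130,240,-18),(590,150,240,-10),(g[0],g[1],240,-6)],0,step=46)
E
```

```text
[399.08492712 367.62598368]
t 15.25 p [ 480.7 -357.    40. ] yaw -22.5 gap 45.8 F [-1.5  0.   6.1] tilt [ 0.002 -0.001 -1.   ]
[{"hand": 0, "xyz": [2, -1, -30], "turn": -0.0}, {"hand": 0, "xyz": [3, -1, -30], "turn": -0.0}, {"hand": 0, "xyz": [14, -1, -35], "turn": -0.0}, {"hand": 0, "xyz": [14, 0, -35], "turn": -0.0}, {"hand": 0, "xyz": [14, -1, -35], "turn": -0.0}]
[{"hand": 0, "xyz": [13, 0, -35], "turn": -0.0}, {"hand": 0, "xyz": [39, 5, 0], "turn": -0.9}, {"hand": 0, "xyz": [39, 6, 0], "turn": -0.9}, {"hand": 0, "xyz": [39, 7, 0], "turn": -0.9}, {"hand": 0, "xyz": [39, 7, 0], "turn": -0.9}]
[{"hand": 0, "xyz": [38, 8, 0], "turn": -0.9}, {"hand": 0, "xyz": [38, -14, 0], "turn": -1.1}, {"hand": 0, "xyz": [38, -13, 0], "turn": -1.2}, {"hand": 0, "xyz": [38, -12, 0], "turn": -1.1}, {"hand": 0, "xyz": [38, -11, 0], "turn": -1.2}]
[{"hand": 0, "xyz": [39, -11, 0], "turn": -1.1}, {"hand": 0, "xyz": [39, -10, 0], "turn": -1.2}, {"hand": 0, "xyz": [39, -9, 0], "turn": -1.1}, {"hand": 0, "xyz": [26, -32, 0], "turn": -0.6}, {"hand": 0, "xyz": [26, -32, 0], "turn": -0.6}]
[{"hand": 0, "xyz": [26, -32, 0], "turn": -0.6}, {"hand": 0, "xyz": [27, -31, 0], "turn": -0.6}, {"hand": 0, "xyz": [27, -31, 0], "turn": -0.5}, {"hand": 0, "xyz": [28, -31, 0], "turn": -0.6}, {"hand": 0, "xyz": [28, -31, 0], "turn": -0.5}]
end [399.1 368.1 240. ] -6.0
```

The gap is 46 mm, so it is gripped squarely. I'll carry it to the tote.

Emit:
arm_command(rows=[{"hand": 0,"xyz": [2,-1,-15],"turn": 0},{"hand": 0,"xyz": [3,-1,-30],"turn": 0},{"hand": 0,"xyz": [14,-1,-35],"turn": 0},{"hand": 0,"xyz": [14,0,-40],"turn": 0},{"hand": 0,"xyz": [14,-1,-40],"turn": 0}])

```text
clock: 15.75
tcp_pos: [0.4943, -0.3107, 0.2009]
tcp_rot: [-0.0, 0.832, 0.555, 0.0]
contact_force: [0.1, 1.0, 0.6]
finger_gap: 0.499
```

Emit:
arm_command(rows=[{"hand": 0,"xyz": [13,0,-40],"turn": 0},{"hand": 0,"xyz": [39,5,0],"turn": -0.9},{"hand": 0,"xyz": [39,6,0],"turn": -0.9},{"hand": 0,"xyz": [39,7,0],"turn": -0.9},{"hand": 0,"xyz": [39,7,0],"turn": -0.9}])

```text
clock: 16.25
tcp_pos: [0.5796, -0.1613, 0.24]
tcp_rot: [0.0, 0.814, 0.582, 0.001]
contact_force: [0.2, -0.4, -0.1]
finger_gap: 0.5
```

Emit:
arm_command(rows=[{"hand": 0,"xyz": [38,8,0],"turn": -0.9},{"hand": 0,"xyz": [38,-14,0],"turn": -1.1},{"hand": 0,"xyz": [38,-13,0],"turn": -1.2},{"hand": 0,"xyz": [38,-12,0],"turn": -1.1},{"hand": 0,"xyz": [38,-11,0],"turn": -1.2}])

```text
clock: 16.75
tcp_pos: [0.5932, 0.032, 0.2397]
tcp_rot: [-0.0, 0.785, 0.62, 0.0]
contact_force: [1.2, -0.4, 0.4]
finger_gap: 0.497
```

Emit:
arm_command(rows=[{"hand": 0,"xyz": [39,-11,0],"turn": -1.1},{"hand": 0,"xyz": [39,-10,0],"turn": -1.2},{"hand": 0,"xyz": [39,-9,0],"turn": -1.1},{"hand": 0,"xyz": [26,-32,0],"turn": -0.6},{"hand": 0,"xyz": [26,-32,0],"turn": -0.6}])

```text
clock: 17.25
tcp_pos: [0.534, 0.2144, 0.2393]
tcp_rot: [0.0, 0.759, 0.651, -0.0]
contact_force: [0.3, 0.5, -0.3]
finger_gap: 0.495
```

Emit:
arm_command(rows=[{"hand": 0,"xyz": [26,-32,0],"turn": -0.6},{"hand": 0,"xyz": [27,-31,0],"turn": -0.6},{"hand": 0,"xyz": [27,-31,0],"turn": -0.5},{"hand": 0,"xyz": [28,-20,0],"turn": -0.6},{"hand": 0,"xyz": [10,-10,0],"turn": -0.5}])

```text
clock: 17.75
tcp_pos: [0.4257, 0.3503, 0.2396]
tcp_rot: [-0.001, 0.741, 0.671, 0.0]
contact_force: [0.0, -0.0, -1.0]
finger_gap: 0.5
```

```bash
python3 - <<'E'
from h import *
c=cap('scene','t1');P=cloud(c).reshape(-1,3)
d=(P[:,:2]-np.array([.4597,.3512]));th=np.radians(-6);l=d@np.array([[np.cos(th),-np.sin(th)],[np.sin(th),np.cos(th)]])
k=(abs(l[:,0])<.112)&(abs(l[:,1])<.07)&(P[:,2]>.036)&(P[:,2]<.052)
print(k.sum(),cv2.minAreaRect((l[k]*1000).astype(np.float32)))
cv2.imwrite('pics/t1c.png',cv2.resize(c['img'][100:200,240:400,::-1],None,fx=4,fy=4,interpolation=2))
plan([(399,367.6,240,-6),(399,367.6,90,-6)],0,step=38)
E
```

```text
201 ((24.526762008666992, -4.2449798583984375), (79.56735229492188, 50.67976760864258), 89.7297592163086)
t 17.8 p [425.1 350.8 239.3] yaw -5.6 gap 45.7 F [-1.6  0.7 -0.2] tilt [-0.001  0.001 -1.   ]
[{"hand": 0, "xyz": [14, -28, -1], "turn": 0.4}, {"hand": 0, "xyz": [0, 0, 38], "turn": -0.0}, {"hand": 0, "xyz": [0, 0, 37], "turn": -0.0}, {"hand": 0, "xyz": [0, 0, 38], "turn": -0.0}, {"hand": 0, "xyz": [0, 0, 37], "turn": -0.0}]
end [398.6 367.4  90.3] -6.0
```

View pics/t1c.png

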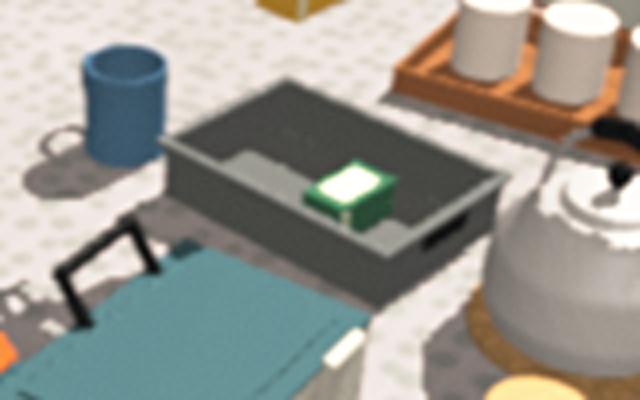

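The green carton sits flat in the tote at (350,190), local x of about 24 mm. The front half of the tote is free for the yellow one.

Emit:
arm_command(rows=[{"hand": 0,"xyz": [14,-28,-1],"turn": 0.4},{"hand": 0,"xyz": [0,0,38],"turn": 0},{"hand": 0,"xyz": [0,0,37],"turn": 0},{"hand": 0,"xyz": [0,0,38],"turn": 0},{"hand": 0,"xyz": [0,0,27],"turn": 0}])

```text
clock: 18.3
tcp_pos: [0.4024, 0.3616, 0.0983]
tcp_rot: [0.001, 0.746, 0.666, -0.001]
contact_force: [0.5, -0.3, -0.5]
finger_gap: 0.498
```

Emit:
arm_command(rows=[{"hand": 0,"xyz": [0,0,20],"turn": 0},{"hand": 0,"xyz": [0,0,15],"turn": 0},{"hand": 0,"xyz": [0,0,14],"turn": 0},{"hand": 0,"xyz": [0,0,7],"turn": 0},{"hand": 0,"xyz": [0,0,2],"turn": 0}])

```text
clock: 18.8
tcp_pos: [0.4021, 0.3635, 0.0416]
tcp_rot: [0.0, 0.746, 0.666, -0.0]
contact_force: [-0.0, -0.1, -0.3]
finger_gap: 0.495
```

```bash
python3 - <<'E'
from h import *
plan([(399,367.6,39,-6)],0,step=38)
E
```

```text
t 18.8 p [402.1 363.5  41.6] yaw -6.4 gap 45.5 F [-0.  -0.1 -0.3] tilt [-0. -0. -1.]
[{"hand": 0, "xyz": [4, -4, 3], "turn": -0.4}]
end [398.5 367.9  38.6] -6.0
```

Emit:
arm_command(rows=[{"hand": 0,"xyz": [0,0,2],"turn": 0},{"hand": 61,"xyz": [0,0,0],"turn": 0},{"hand": 61,"xyz": [0,0,0],"turn": 0},{"hand": 61,"xyz": [0,0,0],"turn": 0},{"hand": 61,"xyz": [0,0,-10],"turn": 0}])

```text
clock: 19.3
tcp_pos: [0.4013, 0.3635, 0.0497]
tcp_rot: [0.0, 0.746, 0.666, -0.001]
contact_force: [-0.5, 0.5, 0.1]
finger_gap: 0.606
```

Emit:
arm_command(rows=[{"hand": 61,"xyz": [0,0,-30],"turn": 0},{"hand": 61,"xyz": [0,0,-45],"turn": 0},{"hand": 61,"xyz": [0,0,-45],"turn": 0},{"hand": 61,"xyz": [0,0,-45],"turn": 0},{"hand": 61,"xyz": [0,0,-25],"turn": 0}])

```text
clock: 19.8
tcp_pos: [0.4031, 0.3645, 0.2446]
tcp_rot: [-0.001, 0.746, 0.666, 0.003]
contact_force: [0.1, 1.1, 0.8]
finger_gap: 0.614
```

```bash
python3 - <<'E'
from h import *
plan([(520,150,235,-2),(438,-100,230,3)],0,step=46)
E
```

```text
t 19.8 p [403.1 364.5 244.6] yaw -6.4 gap 56.5 F [0.1 1.1 0.8] tilt [ 0.003  0.005 -1.   ]
[{"hand": 0, "xyz": [-33, 23, 2], "turn": -0.7}, {"hand": 0, "xyz": [-34, 23, 2], "turn": -0.7}, {"hand": 0, "xyz": [-34, 23, 1], "turn": -0.8}, {"hand": 0, "xyz": [-34, 22, 2], "turn": -0.7}, {"hand": 0, "xyz": [-35, 22, 1], "turn": -0.8}]
[{"hand": 0, "xyz": [-34, 21, 2], "turn": -0.7}, {"hand": 0, "xyz": [-42, -12, 1], "turn": -0.8}, {"hand": 0, "xyz": [-42, -13, 1], "turn": -0.8}, {"hand": 0, "xyz": [-42, -13, 1], "turn": -0.9}, {"hand": 0, "xyz": [-42, -14, 1], "turn": -0.8}]
[{"hand": 0, "xyz": [-41, -15, 0], "turn": -0.9}, {"hand": 0, "xyz": [-41, -15, 1], "turn": -0.8}]
end [438.2 -99.8 229.6] 3.0
```

Emit:
arm_command(rows=[{"hand": 0,"xyz": [-33,23,2],"turn": -0.7},{"hand": 0,"xyz": [-34,23,2],"turn": -0.7},{"hand": 0,"xyz": [-34,23,1],"turn": -0.8},{"hand": 0,"xyz": [-34,22,2],"turn": -0.7},{"hand": 0,"xyz": [-35,22,1],"turn": -0.8}])

```text
clock: 20.3
tcp_pos: [0.5002, 0.1833, 0.2329]
tcp_rot: [-0.0, 0.723, 0.69, 0.001]
contact_force: [-0.6, -0.4, -0.6]
finger_gap: 0.201
```

Emit:
arm_command(rows=[{"hand": 0,"xyz": [-34,21,2],"turn": -0.7},{"hand": 0,"xyz": [-42,-12,1],"turn": -0.8},{"hand": 0,"xyz": [-42,-13,1],"turn": -0.8},{"hand": 0,"xyz": [-42,-13,1],"turn": -0.9},{"hand": 0,"xyz": [-42,-14,1],"turn": -0.8}])

```text
clock: 20.8
tcp_pos: [0.464, -0.0192, 0.2267]
tcp_rot: [0.0, 0.699, 0.715, 0.001]
contact_force: [0.4, 0.3, 0.3]
finger_gap: 0.005
```

Emit:
arm_command(rows=[{"hand": 0,"xyz": [-41,-15,0],"turn": -0.9},{"hand": 0,"xyz": [-41,-15,1],"turn": -0.8},{"hand": 0,"xyz": [0,0,0],"turn": 0}])

```text
clock: 21.1
tcp_pos: [0.4353, -0.1055, 0.2259]
tcp_rot: [0.0, 0.692, 0.722, 0.001]
contact_force: [0.4, 0.2, -1.1]
finger_gap: 0.001
```

```bash
python3 - <<'E'
from h import *
c=cap('scene','b1');P=cloud(c).reshape(-1,3)
d=(P[:,:2]-np.array([.4597,.3512]));th=np.radians(-6);l=d@np.array([[np.cos(th),-np.sin(th)],[np.sin(th),np.cos(th)]])
k=(abs(l[:,0])<.112)&(abs(l[:,1])<.07)&(P[:,2]>.036)&(P[:,2]<.056)
for s in(-1,1):
    m=k&(l[:,0]*s>-.01*(s==-1)+0); m=k&((l[:,0]<-.015) if s<0 else (l[:,0]>-.015)); print(m.sum(),cv2.minAreaRect((l[m]*1000).astype(np.float32)),np.median(P[m,2]))
cv2.imwrite('pics/b1c.png',cv2.resize(c['img'][80:240,190:400,::-1],None,fx=3.5,fy=3.5,interpolation=2))
plan([(438,-100,115,3)],0,step=45)
E
```

```text
185 ((-59.31545639038086, -6.287345886230469), (49.461639404296875, 81.2931137084961), 0.36829572916030884) 0.045541254552417976
202 ((24.544858932495117, -5.783210754394531), (78.44891357421875, 48.529659271240234), 87.59981536865234) 0.045756216981456044
t 21.15 p [ 436.5 -102.7  225.8] yaw 2.6 gap 0.2 F [ 0.1  0.5 -0.2] tilt [ 0.001  0.001 -1.   ]
[{"hand": 0, "xyz": [1, 1, 37], "turn": -0.1}, {"hand": 0, "xyz": [1, 0, 37], "turn": -0.1}, {"hand": 0, "xyz": [1, 1, 37], "turn": -0.2}]
end [438.4 -99.6 114.8] 3.0
```

View pics/b1c.png

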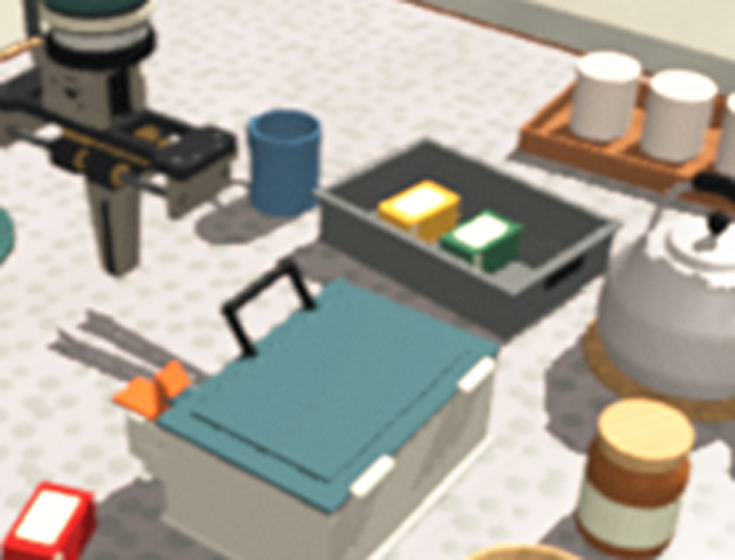

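Both cartons lie flat side by side in the tote, yellow at (420,205) and green at (480,235), and the lid is still shut. Next I'll press the button.

Emit:
arm_command(rows=[{"hand": 0,"xyz": [1,1,37],"turn": 0},{"hand": 0,"xyz": [1,0,37],"turn": 0},{"hand": 0,"xyz": [1,1,32],"turn": 0},{"hand": 0,"xyz": [0,0,10],"turn": 0},{"hand": 0,"xyz": [0,0,3],"turn": 0}])

```text
clock: 21.65
tcp_pos: [0.439, -0.0965, 0.1054]
tcp_rot: [-0.001, 0.688, 0.726, -0.001]
contact_force: [0.1, 0.2, 0.6]
finger_gap: 0.0
```

Emit:
arm_command(rows=[{"hand": 0,"xyz": [0,0,4],"turn": 0},{"hand": 0,"xyz": [0,0,4],"turn": 0},{"hand": 0,"xyz": [0,0,3],"turn": 0},{"hand": 0,"xyz": [0,0,2],"turn": 0},{"hand": 0,"xyz": [0,0,0],"turn": 0}])

```text
clock: 22.15
tcp_pos: [0.4383, -0.0972, 0.0943]
tcp_rot: [-0.001, 0.689, 0.725, 0.0]
contact_force: [-9.3, 0.6, 14.3]
finger_gap: 0.003
```

```bash
python3 - <<'E'
from h import *
c=cap('top','b2');P=cloud(c);hp=P[130:190,215:300].reshape(-1,3)
print(hp[:,2].max(), P[160:185:4,230:290:12,2].round(3).tolist())
plan([(438,-100,115,3)],0,step=45)
E
```

```text
1.453017295805569 [[0.117, 0.119, 0.123, 0.115, 0.12], [0.118, 0.122, 0.119, 0.122, 0.121], [0.123, 0.126, 0.123, 0.121, 0.121], [0.125, 0.121, 0.121, 0.123, 0.202], [0.126, 0.122, 0.123, 0.122, 0.435], [0.127, 0.123, 0.125, 0.126, 0.471], [0.127, 0.124, 0.128, 0.13, 0.473]]
t 22.2 p [438.2 -97.2  94.3] yaw 3.0 gap 0.6 F [-8.6  0.2 13.7] tilt [-0.001  0.002 -1.   ]
[{"hand": 0, "xyz": [-3, 0, -21], "turn": -0.0}]
end [ 438.4 -100.2  115.3] 3.0
```

The lid has risen (its front is at about 0.128 m, up from 0.107). I'll retreat and measure the handle bar.

Emit:
arm_command(rows=[{"hand": 0,"xyz": [0,0,-30],"turn": 0},{"hand": 0,"xyz": [0,0,-45],"turn": 0},{"hand": 0,"xyz": [0,0,-45],"turn": 0},{"hand": 50,"xyz": [0,0,-25],"turn": 0},{"hand": 50,"xyz": [0,0,0],"turn": 0}])

```text
clock: 22.7
tcp_pos: [0.4421, -0.0974, 0.2422]
tcp_rot: [0.003, 0.688, 0.725, 0.004]
contact_force: [0.4, 0.5, 0.3]
finger_gap: 0.152
```

```bash
python3 - <<'E'
from h import *
for n in('top','scene'):
    c=cap(n,'l1'+n);P=cloud(c).reshape(-1,3);g=c['img'].reshape(-1,3).astype(int).max(1)
    k=(P[:,0]>.44)&(P[:,0]<.51)&(P[:,1]>-.05)&(P[:,1]<.09)&(P[:,2]>.15)&(P[:,2]<.2)
    q=P[k]; print(n,k.sum(),np.percentile(q,[5,50,95],axis=0).round(4).tolist(), 'top',q[q[:,2]>np.percentile(q[:,2],60)].mean(0).round(4))
    L=P[(P[:,0]>.5)&(P[:,0]<.655)&(P[:,1]>-.1)&(P[:,1]<.1)&(P[:,2]>.1)&(P[:,2]<.15)]
    A=np.c_[L[:,:2],np.ones(len(L))];s=np.linalg.lstsq(A,L[:,2],rcond=None)[0];print('slope',s.round(3))
th=np.radians(3.0);ux=np.array([np.cos(th),np.sin(th)]);uy=np.array([-ux[1],ux[0]])
h=np.array([575.5,-8.4])+82.5*ux
for a in(0.157,.4,.6,.8,1.047):
    b=np.arctan2(37,180)+a; r=np.hypot(37,180); xy=h-r*np.cos(b)*ux+30*uy; print(a,xy.round(1),round(103+r*np.sin(b),1))
pose_=pose();print(pose_[1],pose_[2])
E
```

```text
top 159 [[0.4701, -0.0251, 0.1587], [0.4756, 0.0136, 0.1694], [0.4829, 0.06, 0.1737]] top [0.4751 0.0198 0.1723]
slope [-0.16  -0.012  0.21 ]
scene 160 [[0.4713, -0.0287, 0.1521], [0.4783, 0.011, 0.1699], [0.4872, 0.0597, 0.1755]] top [0.4757 0.0154 0.1738]
slope [-0.167 -0.009  0.217]
0.157 [484.6  16.9] 167.7
0.4 [505.1  18. ] 207.2
0.6 [528.8  19.2] 235.2
0.8 [557.6  20.7] 257.9
1.047 [598.4  22.8] 277.4
[439.68064219 -96.87755422 238.7120039 ] 3.0225555159410504
```

```bash
python3 - <<'E'
from h import *
plan([(478,17,235,3),(478,17,168,3)],50,step=40)
h=np.array([651.,-4.1]);th=np.radians(3.0);ux=np.array([np.cos(th),np.sin(th)]);uy=np.array([-ux[1],ux[0]])
w=[]
for a in np.linspace(.157,1.06,15):
    b=np.arctan2(37,180)+a; r=184; xy=h-r*np.cos(b)*ux+30*uy; w.append((*xy,103+r*np.sin(b),3.0))
print(np.round(w[0],1),np.round(w[-1],1))
plan(w[1:],0,step=60,start=w[0])
E
```

```text
t 22.8 p [439.7 -96.9 238.7] yaw 3.0 gap 22.8 F [-0.  -0.2  0.4] tilt [ 0.003  0.002 -1.   ]
[{"hand": 50, "xyz": [28, 11, 1], "turn": 0.0}, {"hand": 50, "xyz": [28, 11, 1], "turn": 0.0}, {"hand": 50, "xyz": [28, 11, 1], "turn": 0.0}, {"hand": 50, "xyz": [28, 11, 1], "turn": 0.0}, {"hand": 50, "xyz": [0, 0, 33], "turn": 0.0}]
[{"hand": 50, "xyz": [0, 0, 34], "turn": 0.0}]
end [477.7  17.3 167.7] 3.0
[477.4  16.8 167.8   3. ] [593.7  22.9 278.3   3. ]
t 22.8 p [439.7 -96.9 238.7] yaw 3.0 gap 22.8 F [-0.  -0.2  0.4] tilt [ 0.003  0.002 -1.   ]
[{"hand": 0, "xyz": [0, 5, -11], "turn": -0.0}, {"hand": 0, "xyz": [0, 5, -11], "turn": -0.0}, {"hand": 0, "xyz": [0, 6, -10], "turn": -0.0}, {"hand": 0, "xyz": [0, 6, -10], "turn": -0.0}, {"hand": 0, "xyz": [0, 7, -9], "turn": -0.0}]
[{"hand": 0, "xyz": [0, 8, -9], "turn": -0.0}, {"hand": 0, "xyz": [0, 9, -9], "turn": -0.0}, {"hand": 0, "xyz": [0, 8, -8], "turn": -0.0}, {"hand": 0, "xyz": [0, 10, -7], "turn": -0.0}, {"hand": 0, "xyz": [0, 10, -7], "turn": -0.0}]
[{"hand": 0, "xyz": [0, 10, -6], "turn": -0.0}, {"hand": 0, "xyz": [0, 10, -5], "turn": -0.0}, {"hand": 0, "xyz": [0, 11, -5], "turn": -0.0}, {"hand": 0, "xyz": [0, 11, -4], "turn": -0.0}]
end [593.3  22.9 278.8] 3.0
```

Emit:
arm_command(rows=[{"hand": 50,"xyz": [28,11,1],"turn": 0},{"hand": 50,"xyz": [28,11,1],"turn": 0},{"hand": 50,"xyz": [28,9,1],"turn": 0},{"hand": 50,"xyz": [28,7,1],"turn": 0},{"hand": 50,"xyz": [0,0,0],"turn": 0}])

```text
clock: 23.3
tcp_pos: [0.4709, 0.0202, 0.2323]
tcp_rot: [-0.001, 0.686, 0.727, -0.001]
contact_force: [-0.2, -0.6, -0.4]
finger_gap: 0.501
```

```bash
python3 - <<'E'
from h import *
plan([(478,17,168,3)],50,step=22)
E
```

```text
t 23.3 p [470.9  20.2 232.3] yaw 3.3 gap 46.1 F [-0.2 -0.6 -0.4] tilt [-0.003 -0.001 -1.   ]
[{"hand": 50, "xyz": [-1, 2, 21], "turn": 0.1}, {"hand": 50, "xyz": [-1, 2, 22], "turn": 0.1}, {"hand": 50, "xyz": [-2, 3, 21], "turn": 0.1}]
end [478.2  16.6 168.3] 3.0
```

Emit:
arm_command(rows=[{"hand": 50,"xyz": [-2,6,15],"turn": 0},{"hand": 50,"xyz": [0,0,20],"turn": 0},{"hand": 50,"xyz": [0,0,20],"turn": 0},{"hand": 50,"xyz": [0,0,9],"turn": 0},{"hand": 50,"xyz": [0,0,0],"turn": 0}])

```text
clock: 23.8
tcp_pos: [0.4761, 0.014, 0.1684]
tcp_rot: [-0.001, 0.689, 0.725, -0.002]
contact_force: [0.9, -0.0, 0.3]
finger_gap: 0.496
```

Emit:
arm_command(rows=[{"hand": 0,"xyz": [0,0,0],"turn": 0},{"hand": 0,"xyz": [0,0,0],"turn": 0},{"hand": 0,"xyz": [0,0,0],"turn": 0},{"hand": 0,"xyz": [0,0,0],"turn": 0},{"hand": 0,"xyz": [0,0,0],"turn": 0}])

```text
clock: 24.3
tcp_pos: [0.4743, 0.0148, 0.1695]
tcp_rot: [-0.003, 0.688, 0.725, -0.002]
contact_force: [-8.3, 0.6, 5.0]
finger_gap: 0.115
```

```bash
python3 - <<'E'
from h import *
plan([(478,17,168,3)],0,step=22)
E
```

```text
t 24.3 p [474.3  14.8 169.5] yaw 3.0 gap 10.6 F [-8.3  0.6  5. ] tilt [-0.007  0.001 -1.   ]
[{"hand": 0, "xyz": [2, 4, 2], "turn": -0.0}]
end [478.2  17.  167.5] 3.0
```

The bar is held (gap about 11 mm). I'll raise it along the arc in two stages, checking in between.

Emit:
arm_command(rows=[{"hand": 0,"xyz": [0,3,-11],"turn": 0},{"hand": 0,"xyz": [0,5,-11],"turn": 0},{"hand": 0,"xyz": [0,6,-10],"turn": 0},{"hand": 0,"xyz": [0,6,-10],"turn": 0},{"hand": 0,"xyz": [0,7,-9],"turn": 0}])

```text
clock: 24.8
tcp_pos: [0.5023, 0.0162, 0.2216]
tcp_rot: [-0.002, 0.688, 0.725, -0.002]
contact_force: [-8.9, 0.4, 1.2]
finger_gap: 0.121
```

```bash
python3 - <<'E'
from h import *
c=cap('scene','r1');P=cloud(c).reshape(-1,3)
L=P[(P[:,0]>.53)&(P[:,0]<.64)&(P[:,1]>-.1)&(P[:,1]<-.03)&(P[:,2]>.11)&(P[:,2]<.25)]
s=np.linalg.lstsq(np.c_[L[:,:2],np.ones(len(L))],L[:,2],rcond=None)[0];print(len(L),'ang',np.arctan(-s[0]))
plan([],0)
E
```

```text
989 ang 0.46766123546656496
t 24.85 p [503.3  16.3 222.9] yaw 3.0 gap 10.9 F [-11.5   0.    5.4] tilt [-0.005  0.001 -1.   ]
end [503.3  16.3 222.9] 3.0
```

Emit:
arm_command(rows=[{"hand": 0,"xyz": [0,6,-9],"turn": 0},{"hand": 0,"xyz": [0,8,-9],"turn": 0},{"hand": 0,"xyz": [0,8,-8],"turn": 0},{"hand": 0,"xyz": [0,9,-7],"turn": 0},{"hand": 0,"xyz": [0,9,-7],"turn": 0}])

```text
clock: 25.35
tcp_pos: [0.5438, 0.0183, 0.2622]
tcp_rot: [-0.001, 0.688, 0.725, -0.001]
contact_force: [-6.8, 0.3, 1.2]
finger_gap: 0.117
```

```bash
cat > ang.py <<'E'
from h import *
def go(tag):
    for n in('scene','top'):
        c=cap(n,tag+n);P=cloud(c).reshape(-1,3)
        L=P[(P[:,0]>.53)&(P[:,0]<.65)&(P[:,1]>-.1)&(P[:,1]<-.03)&(P[:,2]>.115)&(P[:,2]<.29)]
        m=L.mean(0);
        for _ in range(3):
            m=L.mean(0);v=np.linalg.svd(L-m,full_matrices=False)[2][2];d=abs((L-m)@v);L=L[d<max(.006,np.median(d)*2.5)]
        print(n,len(L),'ang',round(float(np.arctan2(abs(v[0]),abs(v[2]))),3))
    plan([],0)
E
python3 -c "from ang import go;go('r2')"
```

```text
scene 1249 ang 0.763
top 752 ang 0.769
t 25.45 p [545.   18.4 263.1] yaw 3.0 gap 10.8 F [-8.4 -0.2  6.6] tilt [-0.     0.001 -1.   ]
end [545.   18.4 263.1] 3.0
```

Emit:
arm_command(rows=[{"hand": 0,"xyz": [0,9,-6],"turn": 0},{"hand": 0,"xyz": [0,10,-6],"turn": 0},{"hand": 0,"xyz": [0,11,-5],"turn": 0},{"hand": 0,"xyz": [0,10,-3],"turn": 0},{"hand": 0,"xyz": [0,0,0],"turn": 0}])

```text
clock: 25.95
tcp_pos: [0.5859, 0.0205, 0.284]
tcp_rot: [0.001, 0.688, 0.725, 0.001]
contact_force: [-8.6, 1.0, 11.0]
finger_gap: 0.119
```

Emit:
arm_command(rows=[{"hand": 0,"xyz": [0,0,0],"turn": 0},{"hand": 0,"xyz": [0,0,0],"turn": 0},{"hand": 0,"xyz": [0,0,0],"turn": 0},{"hand": 0,"xyz": [0,0,0],"turn": 0},{"hand": 0,"xyz": [0,0,0],"turn": 0}])

```text
clock: 26.45
tcp_pos: [0.5849, 0.0204, 0.2837]
tcp_rot: [0.0, 0.688, 0.725, 0.001]
contact_force: [-7.8, 0.3, 8.8]
finger_gap: 0.121
```

```bash
python3 -c "
from ang import *
go('r3')
c=dict(np.load('r3scene.npz'));cv2.imwrite('pics/r3c.png',cv2.resize(c['img'][60:260,180:420,::-1],None,fx=3,fy=3,interpolation=2))"
```

```text
scene 1229 ang 1.012
top 464 ang 0.997
t 26.55 p [584.9  20.4 283.7] yaw 3.0 gap 11.1 F [-6.8 -0.6  9.4] tilt [ 0.001  0.001 -1.   ]
end [584.9  20.4 283.7] 3.0
```

View pics/r3c.png

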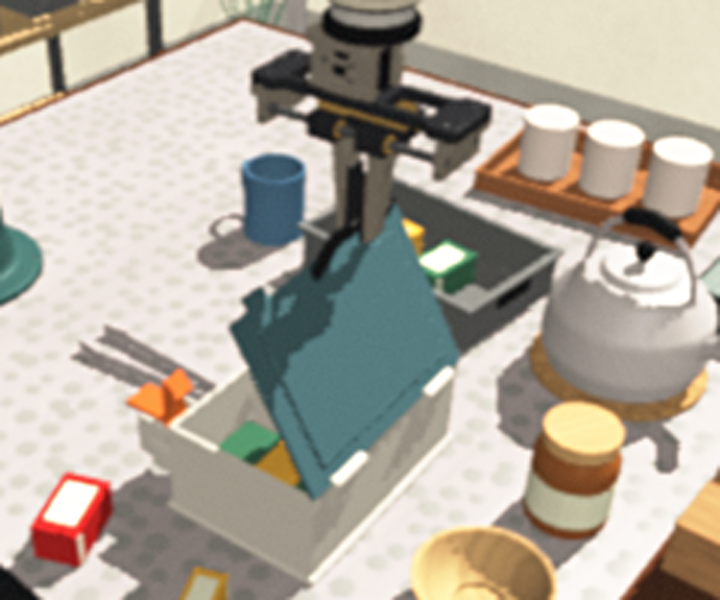

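The lid is held open by the bar at about 1.005 rad, the cartons are still in the tote and nothing else has moved. I'll nudge it slightly towards 1.047 and let it settle.

Emit:
arm_command(rows=[{"hand": 0,"xyz": [0,3,-1],"turn": 0},{"hand": 0,"xyz": [0,4,-1],"turn": 0},{"hand": 0,"xyz": [0,0,0],"turn": 0},{"hand": 0,"xyz": [0,0,0],"turn": 0},{"hand": 0,"xyz": [0,0,0],"turn": 0}])

```text
clock: 27.05
tcp_pos: [0.592, 0.0208, 0.2858]
tcp_rot: [0.0, 0.688, 0.725, 0.001]
contact_force: [-8.1, -0.6, 10.4]
finger_gap: 0.123
```

Emit:
arm_command(rows=[{"hand": 0,"xyz": [0,0,0],"turn": 0},{"hand": 0,"xyz": [0,0,0],"turn": 0},{"hand": 0,"xyz": [0,0,0],"turn": 0},{"hand": 0,"xyz": [0,0,0],"turn": 0},{"hand": 0,"xyz": [0,0,0],"turn": 0}])

```text
clock: 27.55
tcp_pos: [0.592, 0.0208, 0.2858]
tcp_rot: [0.0, 0.688, 0.725, 0.001]
contact_force: [-6.9, -0.4, 9.9]
finger_gap: 0.12
```

Emit:
arm_command(rows=[{"hand": 0,"xyz": [0,0,0],"turn": 0},{"hand": 0,"xyz": [0,0,0],"turn": 0},{"hand": 0,"xyz": [0,0,0],"turn": 0},{"hand": 0,"xyz": [0,0,0],"turn": 0},{"hand": 0,"xyz": [0,0,0],"turn": 0}])

```text
clock: 28.05
tcp_pos: [0.592, 0.0208, 0.2858]
tcp_rot: [0.0, 0.688, 0.725, 0.001]
contact_force: [-7.5, -0.7, 9.2]
finger_gap: 0.117
```

```bash
python3 -c "
from ang import *
go('r4')
a=dict(np.load('top0.npz'));b=dict(np.load('r4top.npz'));Pa,Pb=cloud(a),cloud(b)
for n,w in dict(creamer=(330,263,367,300),mug=(123,260,160,303),kettle=(113,70,183,153),jar=(208,83,240,119),bowl_b=(255,83,297,122),bowl_a=(300,82,352,130),tongs=(243,215,268,280)).items():
    s=np.s_[w[1]:w[3],w[0]:w[2]];f=lambda P:P[s][(P[s][...,2]>.012)&(P[s][...,2]<.25)].mean(0)
    print(n,np.round((f(Pb)-f(Pa))*1000,1))"
```

```text
scene 1211 ang 1.054
top 414 ang 1.033
t 28.15 p [592.   20.8 285.8] yaw 3.0 gap 11.2 F [-7.8 -0.1  9.7] tilt [ 0.002  0.001 -1.   ]
end [592.   20.8 285.8] 3.0
creamer [ 0.2 -0.1 -0.5]
mug [0.2 2.  1.6]
kettle [-0.2  0.1  0.1]
jar [nan nan nan]
bowl_b [ 0.2 -8.7 -0.8]
bowl_a [-0.1  0.2  0.2]
tongs [-4.   0.2  0.2]<string>:6: RuntimeWarning: Mean of empty slice.
  ret = um.true_divide(
```

```bash
python3 -c "
from bench import ctrl
print(ctrl.close_job())"
```

```text
the job is handed in; nothing more can be done
None
```

I set both cartons side by side on the tote floor, pressed the orange button so the lid sprang ajar, and raised the lid by its handle bar. The job was handed in at about 28 s with the arm still holding the lid; no verdict was reported.

- **Lid:** the two cameras read 1.054 and 1.033 rad at the end, against a target of 1.047. The pose was steady for the last second, with the bar gripped at a gap of about 11 mm and roughly 10 N of vertical force at the tool.
- **Cartons:** both were flat in the tote at local x of about -59 mm (yellow) and +25 mm (green), with their tops about 45 mm up. I measured that just before pressing the button; a later picture shows them still there.
- **First yellow grasp:** it jammed askew because the dispenser hood was in the way. I dragged the carton about 35 mm within the tray and regripped it squarely.
- **Bystanders:** the kettle, creamer and larger bowl shifted by less than 1 mm. The mug (2 mm), tongs (4 mm) and smaller bowl (9 mm) showed larger changes. I put those down to the arm partly blocking the top view, but did not confirm it.
- **Failed check:** the jar could not be measured in the last top view because it was fully hidden by the arm. The scene picture taken just before shows it standing where it was.

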